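# Load a sample carrier through the sprung gate of a bench reader

### The arm

A 6-joint arm with a two-finger parallel gripper is mounted at the origin on the work surface. World frame = base frame: x ahead of the robot, y to its left, z up, the work surface at z = 0. Lengths are in m, angles in rad, forces in N, time in s.
With the tool pointing down it reaches from about 0.35 to 0.975 m from the base axis. Payload 4.9 kg.
Tool frame: the origin (TCP) lies at the very end of the fingers, on their centre line; the grasp point (between the pads) lies 19 mm behind it; y points along the fingers, z is the direction in which the jaws open and shut, and the axes are right-handed (so a half turn about y gives the same grasp; the last joint's range is limited). The gripper opens to 85 mm and grips with 20 to 120 N. Pads are 22 mm wide; open, the fingers measure 114 mm over their backs; the gripper's body (76 mm by 85 mm) begins 54 mm behind the grasp point. The pads swing forward as they close: fully open they stand 13 mm farther back than shut.
Start: joints at [-1.425, 0.053, 1.613, -0, 1.476, -0.119], TCP at [0.164, -0.603, 0.197] pointing down, gripper open.
Joint ranges: [-3.01, 3.01], [-1.01, 2.22], [0.06, 2.58], [-1.02, 4.17], [0.09, 2.62], [-3.14, 3.14]. Speed limits (rad/s): [2.57, 2.57, 3.14, 3.14, 3.14, 3.14].

### API

Orientations are given as a rotation vector (axis times angle).
In Python, from station import monitor, viewer, ticket gives the robot as it stands.
- The arm moves only by the tool servo_tool, never from a script. Its argument "commands" is one flat list of numbers, 7 for each row, row after row: the turn, a rotation vector about the tool's x, y, z in rad, then the shift along the tool's x, y, z in cm, then the opening, from 0 (shut) to 1 (fully open). In form: [rx, ry, rz, dx, dy, dz, claw, rx, ry, rz, dx, dy, dz, claw, ...]. A call has 1 to 20 rows; each row shifts and turns the pose as measured when the row begins, along the tool's axes as they then stand; what a row does not reach is not made up. A row lasts 1/10 s, in which the tool goes at most 50 mm and 8.59 degrees, less where a joint would pass 70% of its speed; a pose out of reach is approached as far as the arm can. A call is refused whole if a number of a shift passes 5 or a number of a turn 0.15, either way. A call with a gripper value outside its range is refused whole. The fingers move at their own pace and stop on an object; "grip_force" is the grip in N (left out, the last holds). Time passes only in rows, so rows that do not move let the fingers close. It gives the time, the measured TCP pose, the force and the opening at its end, in the units of the state.
- monitor.get_obs(): the state, without advancing time (a new reading comes with each control period).
- viewer.get_image(name): name is "scene" or "side" or "wrist"; returns a dict with "frame" (480x640x3 uint8, red, green, blue), "depth" (480x640 float32, m along the optical axis (not along the pixel's ray), 0 where there is no reading), "camera_matrix" (3x3 intrinsics, pixels), "cam_to_world" (4x4, takes a point from camera to world coordinates). Camera axes: x right, y down, z forward; pixel columns grow to the right and rows downward; lengths in m; the calibration is good to about 2 mm. The wrist camera is an equidistant fisheye: a pixel r from the principal point sees the ray r / f radians off the axis. A picture is of the moment at which its call begins.
- ticket.finish_job(): hands the job in, once; it reports no verdict.
The state is a dict: "t": time; "q": joint angles; "dq": joint speeds; "effort": joint torques, N m; "tool_pos": TCP position; "tool_rot": TCP orientation; "contact_force": force on the tool from outside, world axes, zero at the start; "wrist_torque": the same for the moment, N m; "opening": finger opening in m.
Only numpy, scipy, OpenCV 4.12 (cv2) and the standard library are available. Lean on these libraries where they do the work, as an engineer would, in place of code of your own. Each camera call takes 0.05 s, during which the arm holds its last target.

### The job

Pick up the blue sample carrier by its knob, set it down nose first in the open channel of the white sample reader, and push it along so that it opens the red spring flap itself and goes right through, until it presses home on the sprung pad hidden under the low hood and the flap has snapped shut behind it. Feel for the pad and press it firmly but gently (about 10 newtons) for a moment, then let go and leave it inside with the flap shut; leave the orange carrier and the bottles alone.

Things in the scene. Friction and masses are not known exactly. Their poses are not given: they have to be found in the camera images.
- blue_carrier: Blue sample carrier, loose: a plastic block 100 mm long (its x), 44 wide, 30 high, 0.2 to 0.33 kg. Its nose is the +x end (flat front 14 mm wide, corners cut 15 mm at 45 degrees). An upright white knob 24 (x) by 20 mm (y) rises from the block's top to z = 77 mm, its axis at x = -22 mm. Origin: centre of the underside.
- blue_carrier_knob (a point): Point on the axis of the blue carrier's knob, 62 mm above the carrier's underside and 15 mm below the knob's top: where to grip it from above.
- orange_carrier: Orange sample carrier, loose: a plastic block 100 mm long (its x), 44 wide, 30 high, 0.2 to 0.33 kg. Its nose is the +x end (flat front 14 mm wide, corners cut 15 mm at 45 degrees). An upright white knob 24 (x) by 20 mm (y) rises from the block's top to z = 77 mm, its axis at x = -22 mm. Origin: centre of the underside. Not to be used.
- reader: White sample reader, fixed, with an open-topped channel into it. Origin: on the bench, mid-channel, at the red flap; x along the channel into the reader (push direction), z up. Channel floor 4 mm and walls 24 mm above the bench. Loading end: x = -170 to -80 mm, 66 mm wide; narrows to 48 mm at x = -35. Past the flap 48 mm wide, with a recess for the flap at +y up to x = 72 mm.
- gate (a point): Middle of the channel floor under the shut flap (reader x = 0, y = 0, 4 mm above the bench).
- flap (a joint): Angle of the red flap, rad: 0 shut across the channel (a stop keeps it from swinging outward), up to 1.5 swung into the reader. A light spring shuts it: a pushed carrier feels up to about 5 N while opening it, then under 1 N of drag; it snaps shut once the carrier's middle is past about reader x = 96 mm.
- flap_pin (a point): Upright hinge pin of the flap at its top, reader x = 0, y = 32 mm, 30 mm above the bench. The flap is 46 mm long, 4 mm thick, its top at this height, so it swings below fingers that hold the carrier's knob at the knob point.
- hood (a point): Middle of the front edge of the low hood's top (reader x = 125 mm, 42 mm above the bench). The hood is 76 mm wide, 38 mm high inside, and runs to x = 230 mm, where the housing stands, 180 mm wide (y = -50 to 130) and 130 mm high. The carrier's front part goes under it; the knob stays in front of it.
- hood_end (a point): Top of the hood at the housing (reader x = 230 mm, 42 mm high). A sprung rubber pad sits unseen under it, its depth different each time: first touch with the carrier's middle at reader x = 104 to 130 mm. It is damped and gives 0.4 mm per N, at most 10 mm. Home: pressed with over 5 N for 0.2 s; over 17 N harms it. Channel friction eats 1 to 3 N of a push. Let go, the carrier springs back a few mm.
- red_bottle: Jar with a red cap, 44 mm across, 90 mm high; bystander. Origin: centre of the underside.
- yellow_bottle: Jar with a yellow cap, 44 mm across, 90 mm high; bystander. Origin: centre of the underside.
Things that resemble listed ones, but are neither listed nor needed, are in the scene too. There is more than one size of the blue_carrier; the job needs the middle-sized.

How it is judged:
On the way, in this order (a step that is already met when the one before it is completed fails the run):
1. the blue carrier is set down in the loading channel, nose towards the shut flap (x of blue_carrier in the frame of reader between -0.17 and -0.045 m and y of blue_carrier in the frame of reader between -0.016 and 0.016 m and z of blue_carrier in the frame of reader below 0.008 m and angle between the x axis of blue_carrier and the x axis of reader, either way round below 0.35 rad and value of joint flap below 0.1 rad), for 0.2 s.
2. the carrier is in the gate and holds the flap open (value of joint flap above 0.8 rad and x of blue_carrier in the frame of reader between -0.04 and 0.098 m and z of blue_carrier in the frame of reader below 0.012 m and y of blue_carrier in the frame of reader between -0.016 and 0.016 m and contact force between blue_carrier and reader above 0.1 N), for 0.1 s.
3. the flap is shut behind the carrier, which presses on the pad with more than 5 N (value of joint flap below 0.1 rad and x of blue_carrier in the frame of reader above 0.096 m and contact force between blue_carrier and stop_pad_c0 above 5 N), for 0.2 s.
At the end, for the whole second after the job is handed in: The blue carrier stands flat and at rest inside the reader, its middle more than 96 mm past the gate, its nose within 7 mm of the pad, the flap shut behind it (below 0.1 rad), and nothing held (x of blue_carrier in the frame of reader between 0.096 and 0.145 m and y of blue_carrier in the frame of reader between -0.016 and 0.016 m and z of blue_carrier in the frame of reader below 0.008 m and angle between blue_carrier's own z axis and vertical below 0.1 rad and value of joint flap below 0.1 rad and linear speed of blue_carrier below 0.01 m/s and x of stop_pad_c0 in the frame of blue_carrier below 0.062 m); the robot touches nothing.
It fails at once if the pad is pressed with more than 17 N (contact force between blue_carrier and stop_pad_c0 above 17 N).
It fails at once if in the gate, the carrier is jammed against the reader with more than 25 N (x of blue_carrier in the frame of reader above -0.045 m and contact force between blue_carrier and reader above 25 N).
It fails at once if the fingers press on the flap (contact force between the fingers and flap_c0 above 1 N).
It fails at once if the blue carrier is tipped over (angle between blue_carrier's own z axis and vertical above 0.6 rad).
It fails at once if the orange carrier or a bottle is moved more than 20 mm (distance of any of orange_carrier, red_bottle, yellow_bottle from where it was at the start of the episode above 0.02 m).
It also fails if it takes over 56 s, if anything falls off the work surface, if the arm or the gripper's body presses on something with over 40 N, if the wrist force passes 120 N, or if a joint passes its speed limit or range.

## Working session

There is one attempt and no reset: what is moved stays moved. The work goes in short steps, Python scripts to look and compute and a tool call to move; the robot and the scene stay as the last step left them, time stands still between calls to the robot, and variables do not carry over. Pictures are saved under pics/ and viewed, and the job is handed in when it is done.

Besides the shell and the picture viewer there is one more tool, called after ">>>" as name(argument=value, ...), one argument or row to a line, values as JSON. servo_tool: Moves the arm, as the interface text tells. Its arguments: {"type":"object","properties":{"commands":{"type":"array","items":{"type":"number"}},"grip_force":{"type":"number"}},"required":["commands"]}

```bash
ls; mkdir -p pics; cat > h.py <<'E'
import numpy as np,cv2
from station import monitor,viewer,ticket
def grab(n,tag):
    d=viewer.get_image(n); cv2.imwrite(f'pics/{tag}.png',d['frame'][:,:,::-1]); np.savez(f'pics/{tag}.npz',**d); return d
def load(tag): return dict(np.load(f'pics/{tag}.npz'))
def pt(d,u,v,z=None):
    K=d['camera_matrix'];T=d['cam_to_world']
    r=np.array([(u-K[0,2])/K[0,0],(v-K[1,2])/K[1,1],1])
    if z is None: return T[:3,:3]@(r*d['depth'][int(v),int(u)])+T[:3,3]
    w=T[:3,:3]@r; return T[:3,3]+w*(z-T[2,3])/w[2]
E
python3 - <<'E'
from h import *
for n in ['scene','side','wrist']:
    d=grab(n,n+'0'); print(n,d['camera_matrix'].tolist(),d['cam_to_world'].round(3).tolist())
print(monitor.get_obs())
E
```

```text
pics
scene [[575.5147444203726, 0.0, 327.7257013693032], [0.0, 575.5147444203726, 241.15437055404223], [0.0, 0.0, 1.0]] [[-0.351, 0.652, -0.672, 1.276], [0.936, 0.254, -0.242, 0.271], [0.013, -0.714, -0.7, 0.856], [0.0, 0.0, 0.0, 1.0]]
side [[611.0163897518985, 0.0, 323.6879778642028], [0.0, 611.0163897518985, 241.65157711359473], [0.0, 0.0, 1.0]] [[-0.772, -0.448, 0.452, 0.037], [-0.636, 0.562, -0.529, 0.576], [-0.017, -0.695, -0.719, 0.848], [0.0, 0.0, 0.0, 1.0]]
wrist [[371.64829954431775, 0.0, 314.9628127317992], [0.0, 371.64829954431775, 238.80899572757505], [0.0, 0.0, 1.0]] [[0.262, -0.919, -0.294, 0.24], [-0.965, -0.25, -0.078, -0.582], [-0.002, 0.304, -0.953, 0.372], [0.0, 0.0, 0.0, 1.0]]
{'t': 0.15, 'q': array([-1.42498583e+00,  5.32334400e-02,  1.61394260e+00, -3.95254279e-05,
        1.47599188e+00, -1.19006194e-01]), 'dq': array([ 0.00137121, -0.00232932, -0.00395857, -0.0007721 , -0.00067599,
        0.00194304]), 'effort': array([ 7.64671995e-05, -3.94237733e+01, -3.70723164e+01, -5.17662193e-05,
        4.65743331e-03,  1.01750092e-05]), 'tool_pos': array([ 0.16349071, -0.60269485,  0.19584948]), 'tool_rot': array([-0.27710383,  2.08169855, -2.0783944 ]), 'contact_force': array([-0.09118483,  0.8276021 ,  0.69029675]), 'wrist_torque': array([ 0.02455257,  0.00220452, -0.02321177]), 'opening': 0.08520933354923774}
```

View pics/scene0.png

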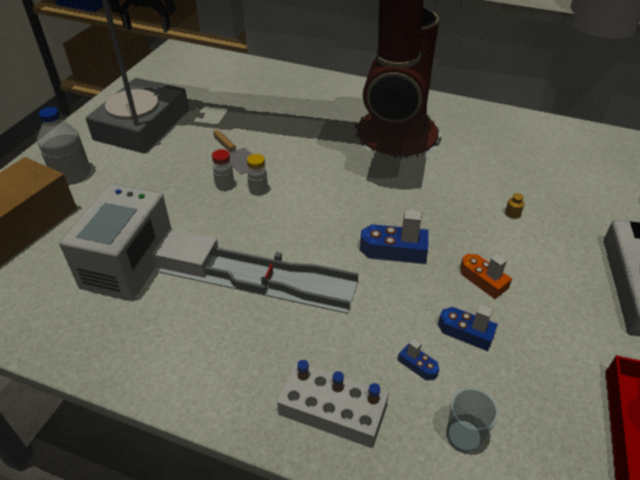

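View pics/side0.png

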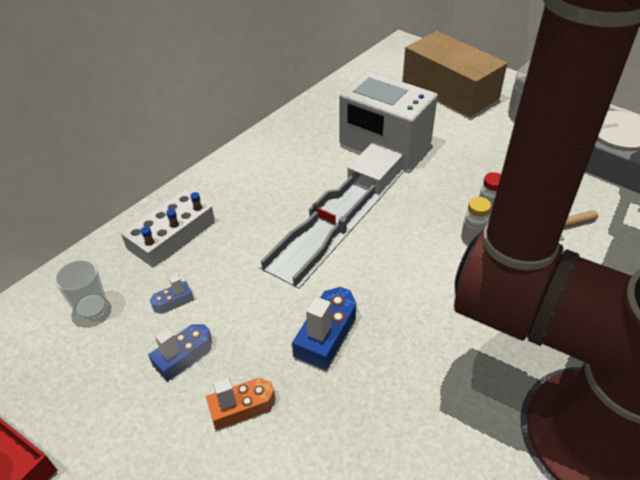

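View pics/wrist0.png

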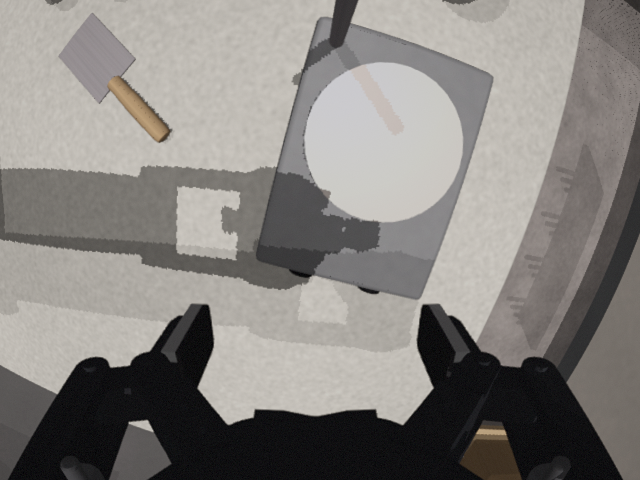

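The scene view shows three blue carriers: large at (395,240), middle at (468,325) and small at (418,360). The orange one is at (486,273), the flap at (268,271) and the bottles at (222,170) and (257,175). Next I'll enlarge crops to measure.

```bash
python3 - <<'E'
from h import *
a=cv2.imread('pics/scene0.png');b=cv2.imread('pics/side0.png')
def crop(im,x,y,w,h,s,n): cv2.imwrite(f'pics/{n}.png',cv2.resize(im[y:y+h,x:x+w],None,fx=s,fy=s,interpolation=cv2.INTER_CUBIC))
crop(a,425,290,90,70,8,'c1');crop(b,135,310,90,75,8,'c2');crop(a,150,220,220,100,3.6,'c3');crop(b,250,140,160,150,4,'c4')
E
```

```text
(no output)
```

View pics/c1.png

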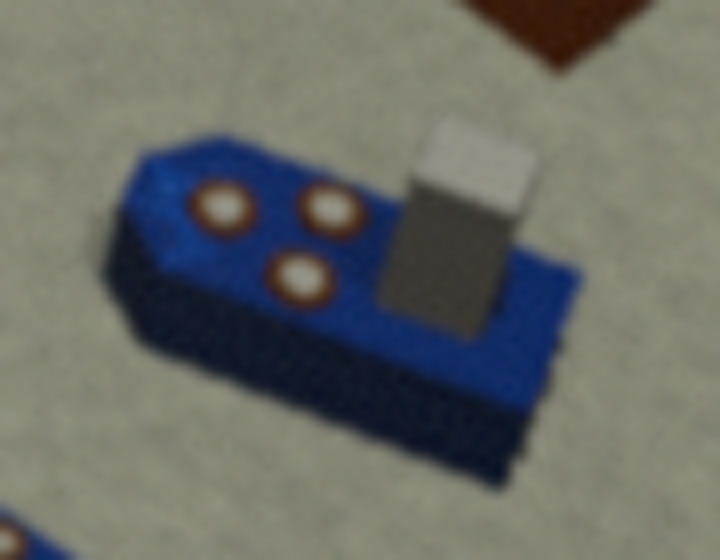

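View pics/c2.png

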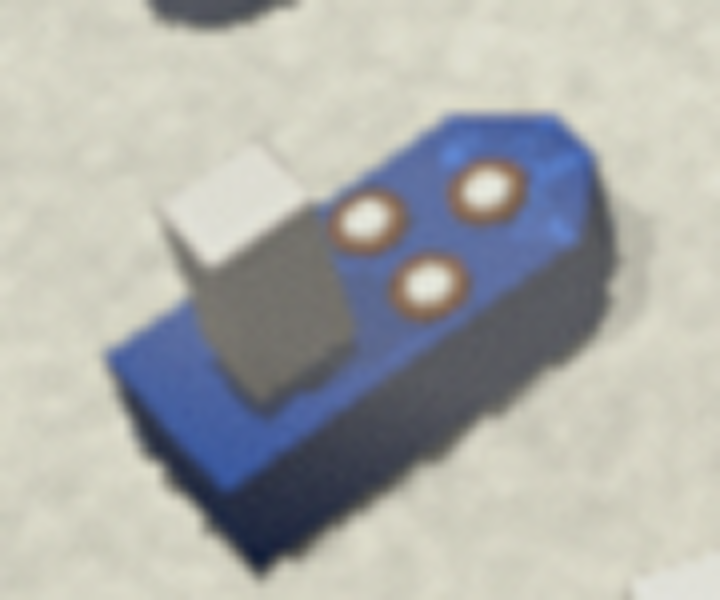

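View pics/c3.png

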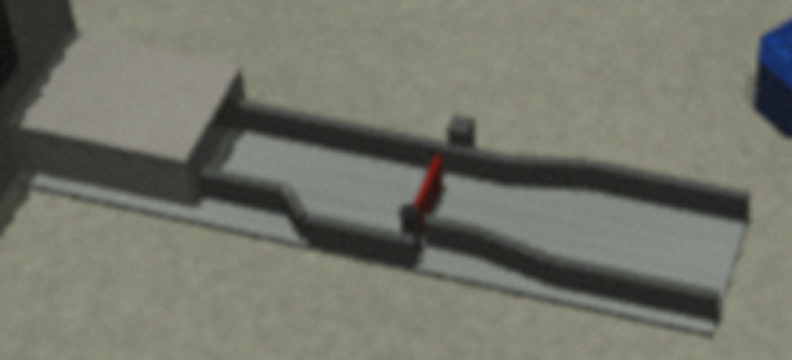

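View pics/c4.png

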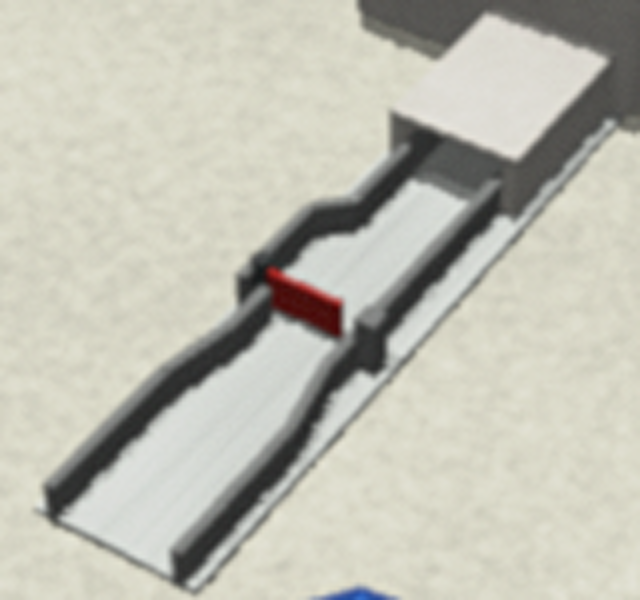

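```bash
cat > m.py <<'E'
from h import *
from scipy.optimize import least_squares
S=load('scene0');D=load('side0')
def up(off,s,l): return [(off[0]+(x+.5)/s-.5,off[1]+(y+.5)/s-.5) for x,y in l]
def fit(mod,meas,dz=0):
    # mod local xyz ; meas list of (cam,uv,modelpoint)
    P=[(pt(c,*uv,m[2]),np.array(m)) for c,uv,m in meas]
    def f(p):
        R=np.array([[np.cos(p[2]),-np.sin(p[2])],[np.sin(p[2]),np.cos(p[2])]])
        return np.concatenate([(R@m[:2]+p[:2]-w[:2]) for w,m in P])
    best=min((least_squares(f,[P[0][0][0],P[0][0][1],a]) for a in (0,1.5,3,-1.5)),key=lambda r:r.cost)
    print(best.x.round(4),'res mm'); print((best.fun.reshape(-1,2)*1000).round(1).tolist()); return best.x
if __name__=='__main__':
    cm=[(-.05,-.022,.03),(-.05,.022,.03),(.035,-.022,.03),(.05,-.007,.03),(.05,.007,.03),(.035,.022,.03)]
    # going around: tailR, tailL,... scene: image far side = ?
    sc=up((425,290),8,[(580,270),(525,408),(222,135),(145,155),(122,207),(165,268)])
    si=up((135,310),8,[(225,492),(108,355),(575,243),(592,155),(553,117),(447,117)])
    kn=[(-.034,-.01,.077),(-.01,-.01,.077),(-.034,.01,.077),(-.01,.01,.077)]
    ks=up((425,290),8,[(537,158),(437,118),(517,213),(412,178)])
    kd=up((135,310),8,[(210,268),(312,208),(160,205),(255,142)])
    A=[(S,u,m) for u,m in zip(sc,cm)]+[(S,u,m) for u,m in zip(ks,kn)]
    B=[(D,u,m) for u,m in zip(si,cm)]+[(D,u,m) for u,m in zip(kd,kn)]
    fit(0,A);fit(0,B);fit(0,A+B)
    hm=[(.125,-.038,.042),(.125,.038,.042),(.23,-.038,.042),(.23,.038,.042)]
    hs=up((150,220),3.6,[(240,68),(190,162),(75,40),(20,125)])
    hd=up((250,140),4,[(517,162),(392,112),(610,62),(487,12)])
    wm=[(-.17,-.033,.024),(-.17,.033,.024)]
    ws=up((150,220),3.6,[(745,196),(722,292)])
    wd=up((250,140),4,[(178,548),(52,490)])
    fm=[(-.17,-.033,.004),(-.17,.033,.004)]
    A=[(S,u,m) for u,m in zip(hs+ws,hm+wm)];B=[(D,u,m) for u,m in zip(hd+wd,hm+wm)]
    fit(0,A);fit(0,B);fit(0,A+B)
E
python3 m.py
```

```text
[0.587  0.292  4.5966] res mm
[[0.6, 1.1], [1.8, 1.5], [0.2, -0.0], [1.2, -1.3], [-1.7, -1.3], [1.3, -1.0], [-2.2, 1.3], [-1.7, -0.3], [0.9, 0.6], [-0.5, -0.5]]
[0.5846 0.2942 4.5962] res mm
[[-0.6, 0.7], [0.4, 1.6], [-0.3, -0.8], [-0.5, -0.3], [-0.1, -0.4], [-0.6, -1.0], [-0.5, 0.7], [1.3, -1.7], [0.5, 1.8], [0.5, -0.7]]
[0.5858 0.2931 4.5964] res mm
[[-0.6, 2.2], [0.6, 2.6], [-1.0, 1.1], [-0.1, -0.2], [-2.9, -0.2], [0.1, 0.1], [-3.4, 2.4], [-2.9, 0.8], [-0.3, 1.7], [-1.7, 0.6], [0.6, -0.4], [1.6, 0.5], [0.9, -1.9], [0.7, -1.4], [1.2, -1.4], [0.6, -2.1], [0.7, -0.4], [2.5, -2.8], [1.7, 0.8], [1.7, -1.8]]
[ 0.5942 -0.0927 -1.4664] res mm
[[-0.2, 2.1], [1.5, 0.2], [-3.0, -4.3], [3.3, -4.4], [0.5, 4.9], [-2.1, 1.5]]
[ 0.5917 -0.0919 -1.4706] res mm
[[-0.3, 1.5], [1.0, 1.3], [0.9, -6.3], [-0.6, -3.7], [0.7, 5.1], [-1.7, 2.0]]
[ 0.5929 -0.0923 -1.4685] res mm
[[-1.7, 2.6], [-0.0, 0.6], [-4.7, -3.8], [1.6, -4.1], [-0.4, 5.4], [-2.9, 1.9], [1.2, 1.0], [2.5, 1.0], [2.6, -6.7], [1.1, -4.0], [1.6, 4.6], [-0.8, 1.6]]
```

```bash
cat >> h.py <<'E'
from scipy.spatial.transform import Rotation as Ro
RD=np.array([.5929,-.0923]); RA=-1.4685
def reader(x,y=0): return RD+np.array([np.cos(RA)*x-np.sin(RA)*y,np.sin(RA)*x+np.cos(RA)*y])
def rinv(p): d=np.array(p[:2])-RD; return np.array([np.cos(RA)*d[0]+np.sin(RA)*d[1],-np.sin(RA)*d[0]+np.cos(RA)*d[1]])
def delta(pos,yaw):
    "yaw: direction of carrier x in world; tool y down, tool z = +-carrier y"
    o=monitor.get_obs();R=Ro.from_rotvec(o['tool_rot'])
    best=None
    for s in (1,-1):
        y=np.array([0,0,-1.]);z=s*np.array([-np.sin(yaw),np.cos(yaw),0]);x=np.cross(y,z)
        T=Ro.from_matrix(np.c_[x,y,z]);rv=(R.inv()*T).as_rotvec()
        if best is None or np.linalg.norm(rv)<np.linalg.norm(best): best=rv
    print('t',o['t'].__round__(2),'pos',o['tool_pos'].round(4),'turn(tool)',best.round(3),'shift cm(tool)',(100*R.inv().apply(np.array(pos)-o['tool_pos'])).round(2),'F',o['contact_force'].round(1),'open',round(o['opening'],4),'q',o['q'].round(2))
    print('axes\n',R.as_matrix().round(3))
E
python3 -c "
from h import *
delta([.5884,.3150,.197],4.5964)"
```

```text
t 0.15 pos [ 0.1635 -0.6027  0.1958] turn(tool) [ 1.00e-03 -1.19e+00 -1.00e-03] shift cm(tool) [-6.503e+01  2.000e-02 -7.745e+01] F [-0.1  0.8  0.7] open 0.0852 q [-1.42  0.05  1.61 -0.    1.48 -0.12]
axes
 [[-0.965 -0.     0.262]
 [-0.262  0.002 -0.965]
 [-0.    -1.    -0.002]]
```

>>> servo_tool(
  commands=[0,0,0,-3.1,0,-3.7,1,0,0,0,-3.1,0,-3.7,1,0,0,0,-3.1,0,-3.7,1,0,0,0,-3.1,0,-3.7,1,0,0,0,-3.1,0,-3.7,1,0,0,0,-3.1,0,-3.7,1,0,0,0,-3.1,0,-3.7,1,0,0,0,-3.1,0,-3.7,1,0,0,0,-3.1,0,-3.7,1,0,0,0,-3.1,0,-3.7,1,0,0,0,-3.1,0,-3.7,1,0,0,0,-3.1,0,-3.7,1,0,0,0,-3.1,0,-3.7,1,0,0,0,-3.1,0,-3.7,1,0,0,0,-3.1,0,-3.7,1,0,0,0,-3.1,0,-3.7,1],
  grip_force=40,
)

```text
t: 1.75
tool_pos: [0.4953, 0.1198, 0.194]
tool_rot: [-0.26, 2.089, -2.08]
contact_force: [0.7, -0.2, 0.7]
opening: 0.0856
```

>>> servo_tool(
  commands=[0,-0.12,0,0,0,0,1,0,-0.12,0,0,0,0,1,0,-0.12,0,0,0,0,1,0,-0.12,0,0,0,0,1,0,-0.12,0,0,0,0,1,0,-0.12,0,0,0,0,1,0,-0.12,0,0,0,0,1,0,-0.12,0,0,0,0,1,0,-0.12,0,0,0,0,1,0,0,0,0,0,0,1],
)

```text
t: 2.75
tool_pos: [0.4935, 0.1276, 0.1887]
tool_rot: [-1.118, 1.348, -1.335]
contact_force: [0.2, -0.1, -0.1]
opening: 0.0855
```

```bash
python3 -c "
from h import *
delta([.5884,.3150,.160],4.5964)"
```

```text
t 2.75 pos [0.4935 0.1276 0.1887] turn(tool) [ 0.006 -0.065 -0.005] shift cm(tool) [-20.14   2.93   5.98] F [ 0.2 -0.1 -0.1] open 0.0855 q [ 0.1  -0.22  1.88  0.01  1.48  0.28]
axes
 [[-0.18  -0.005  0.984]
 [-0.984  0.006 -0.18 ]
 [-0.005 -1.    -0.006]]
```

>>> servo_tool(
  commands=[0,-0.065,0,-4,0,1,1,0,0,0,-4.3,0,1,1,0,0,0,-4.3,0,0.9,1,0,0,0,-4.3,1,0.8,1,0,0,0,-3,1,0.6,1,0,0,0,0,0,0,1],
)

```text
t: 3.35
tool_pos: [0.5649, 0.3248, 0.1672]
tool_rot: [-1.143, 1.314, -1.302]
contact_force: [-0.5, -0.8, -0.3]
opening: 0.0855
```

```bash
python3 -c "
from h import *
d=grab('wrist','wrist1')
delta([.5884,.3150,.043],4.5964)
s=grab('side','side1')"
```

```text
t 3.4 pos [0.5648 0.3235 0.1679] turn(tool) [ 0.005 -0.02  -0.003] shift cm(tool) [ 0.56 12.47  2.51] F [-0.3  0.3  0.4] open 0.0851 q [0.4  0.13 1.58 0.01 1.44 0.54]
axes
 [[-0.135 -0.004  0.991]
 [-0.991  0.004 -0.135]
 [-0.003 -1.    -0.005]]
```

View pics/wrist1.png

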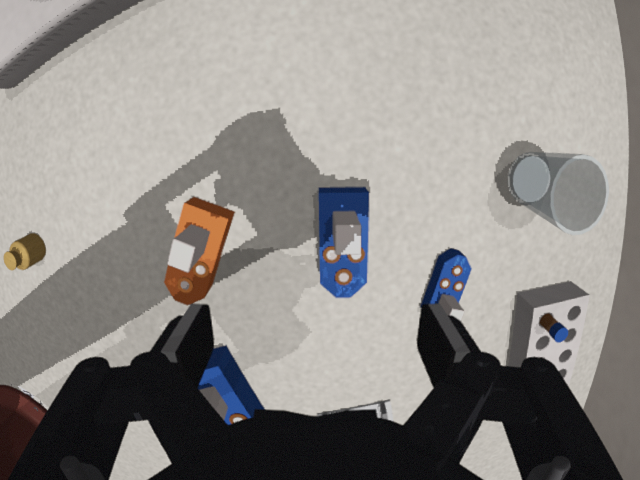

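Wrist view: the middle blue carrier is at (343,240) with its knob top around (348,238). The orange one is at (195,250) and the small blue at (447,280), both clear of the fingers.

```bash
python3 -c "
from h import *
a=cv2.imread('pics/wrist1.png');cv2.imwrite('pics/c5.png',cv2.resize(a[175:310,290:400],None,fx=5,fy=4.4444 if 0 else 5,interpolation=cv2.INTER_CUBIC)[:600])"
cat >> h.py <<'E'
def fpt(d,u,v,z):
    K=d['camera_matrix'];T=d['cam_to_world'];a=(u-K[0,2])/K[0,0];b=(v-K[1,2])/K[1,1];th=np.hypot(a,b)
    r=np.array([np.sin(th)*a/th,np.sin(th)*b/th,np.cos(th)]);w=T[:3,:3]@r;return T[:3,3]+w*(z-T[2,3])/w[2]
E
```

```text
(no output)
```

View pics/c5.png

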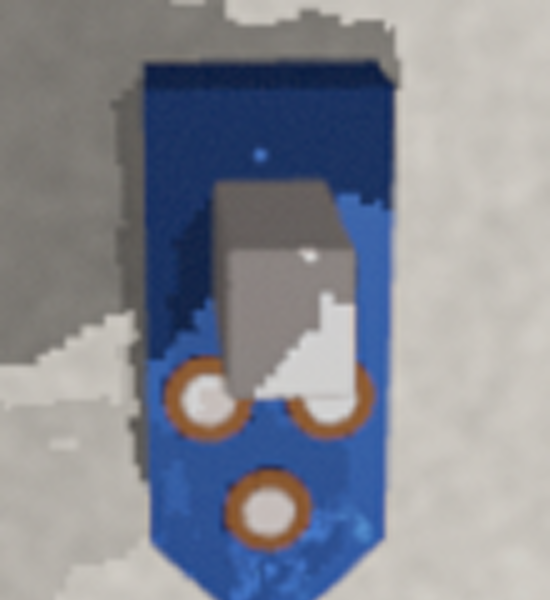

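```bash
python3 -c "
from m import *
W=load('wrist1')
import h
def q(x,y): return (290+(x+.5)/5-.5,175+(y+.5)/5-.5)
print([fpt(W,*q(*p),.077).round(4) for p in [(232,249),(355,249),(230,397),(355,397)]], fpt(W,*q(292,323),.077))
tl,tr,sl,sr=[fpt(W,*q(*p),.03) for p in [(145,88),(391,88),(152,538),(384,538)]]
print(tl,tr,sl,sr); d=(sl+sr-tl-tr)[:2]; print('yaw',np.arctan2(d[1],d[0])+2*np.pi,'knob',((tl+tr)/2)[:2]+.028*d/np.linalg.norm(d))
"
```

```text
[array([0.5817, 0.3271, 0.077 ]), array([0.6   , 0.3247, 0.077 ]), array([0.5786, 0.3039, 0.077 ]), array([0.5977, 0.3013, 0.077 ])] [0.58933742 0.3144148  0.077     ]
[0.57109135 0.34444233 0.03      ] [0.61314911 0.33906125 0.03      ] [0.56134017 0.26109546 0.03      ] [0.6040832  0.25513391 0.03      ]
yaw 4.60036743395581 knob [0.58899018 0.31392729]
```

>>> servo_tool(
  commands=[0.005,-0.02,-0.003,0.6,1,2.6,1,0,0,0,0,3,0,1,0,0,0,0,0,0,1],
)

```text
t: 3.75
tool_pos: [0.5913, 0.3098, 0.1306]
tool_rot: [-1.146, 1.295, -1.3]
contact_force: [-0.0, -0.1, -0.5]
opening: 0.0854
```

```bash
python3 -c "
from h import *
delta([.589,.3145,.043],4.598)"
```

```text
t 3.75 pos [0.5913 0.3098 0.1306] turn(tool) [-0.005 -0.007 -0.001] shift cm(tool) [-0.43  8.76 -0.32] F [-0.  -0.1 -0.5] open 0.0854 q [ 0.37  0.19  1.57 -0.    1.37  0.49]
axes
 [[-0.121  0.005  0.993]
 [-0.993  0.    -0.121]
 [-0.001 -1.     0.005]]
```

>>> servo_tool(
  commands=[-0.005,-0.007,0,-0.4,1,-0.3,1,0,0,0,0,2.5,0,1,0,0,0,0,2.5,0,1,0,0,0,0,1.2,0,1,0,0,0,0,0,0,1],
)

```text
t: 4.25
tool_pos: [0.5915, 0.3134, 0.0642]
tool_rot: [-1.141, 1.292, -1.296]
contact_force: [-0.3, 0.7, 1.0]
opening: 0.0852
```

```bash
python3 -c "
from h import *
delta([.589,.3145,.043],4.598)"
```

```text
t 4.25 pos [0.5915 0.3134 0.0642] turn(tool) [-0.008 -0.005 -0.006] shift cm(tool) [-0.07  2.11 -0.28] F [-0.3  0.7  1. ] open 0.0852 q [0.38 0.26 1.62 0.   1.26 0.49]
axes
 [[-0.119  0.008  0.993]
 [-0.993  0.005 -0.119]
 [-0.006 -1.     0.008]]
```

>>> servo_tool(
  commands=[-0.008,-0.005,-0.006,-0.1,1.1,-0.4,1,0,0,0,0,1,0,1,0,0,0,0,0,0,1],
)

```text
t: 4.55
tool_pos: [0.5891, 0.3158, 0.0452]
tool_rot: [-1.15, 1.29, -1.293]
contact_force: [-1.1, -0.3, -0.8]
opening: 0.0853
```

```bash
python3 -c "
from h import *
delta([.589,.3145,.043],4.598)"
```

```text
t 4.55 pos [0.5891 0.3158 0.0452] turn(tool) [-0.003  0.001 -0.001] shift cm(tool) [0.13 0.22 0.01] F [-1.1 -0.3 -0.8] open 0.0853 q [ 0.38  0.28  1.62 -0.    1.24  0.49]
axes
 [[-0.113  0.004  0.994]
 [-0.994  0.001 -0.113]
 [-0.001 -1.     0.003]]
```

>>> servo_tool(
  commands=[0,0,0,0.1,0.1,0,0,0,0,0,0,0,0,0,0,0,0,0,0,0,0,0,0,0,0,0,0,0,0,0,0,0,0,0,0,0,0,0,0,0,0,0,0,0,0,0,0,0,0,0,0,0,0,0,0,0],
  grip_force=50,
)

```text
t: 5.35
tool_pos: [0.5907, 0.3155, 0.0468]
tool_rot: [-1.146, 1.288, -1.294]
contact_force: [0.9, 0.5, -0.3]
opening: -0.0001
```

```bash
python3 -c "
from h import *
delta([.589,.3145,.15],4.598)"
```

```text
t 5.35 pos [0.5907 0.3155 0.0468] turn(tool) [-0.007  0.001 -0.003] shift cm(tool) [  0.08 -10.32  -0.08] F [ 0.9  0.5 -0.3] open -0.0001 q [ 0.38  0.28  1.62 -0.    1.23  0.49]
axes
 [[-0.113  0.007  0.994]
 [-0.994  0.002 -0.113]
 [-0.003 -1.     0.007]]
```

The fingers shut on nothing, so I'm looking before I move again.

```bash
python3 -c "
from h import *
grab('wrist','wrist2');grab('side','side2');grab('scene','scene2')
a=cv2.imread('pics/side2.png');b=cv2.imread('pics/scene2.png')
cv2.imwrite('pics/c6.png',np.hstack([cv2.resize(a[270:400,100:260],None,fx=2.5,fy=2.5),cv2.resize(b[240:370,400:560],None,fx=2.5,fy=2.5)]))"
```

```text
(no output)
```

View pics/wrist2.png

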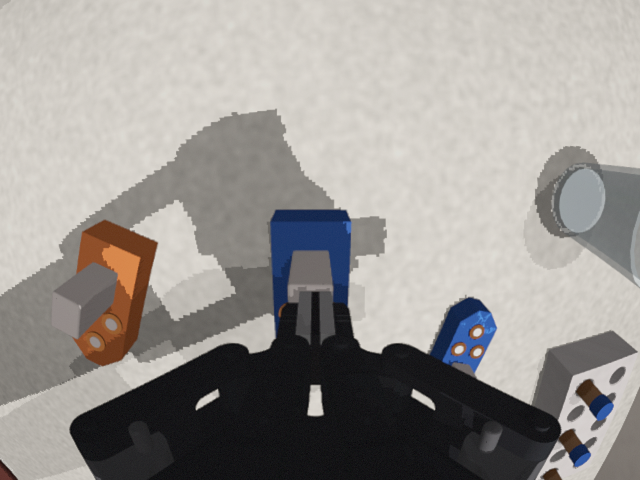

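View pics/c6.png

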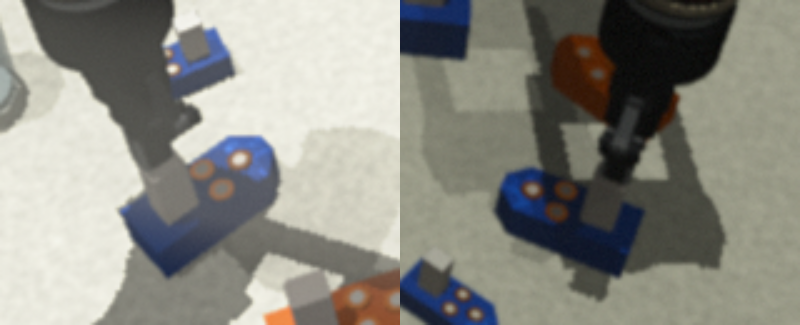

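```bash
python3 -c "
from h import *
a=cv2.imread('pics/wrist2.png')
cv2.imwrite('pics/c7.png',cv2.convertScaleAbs(cv2.resize(a[200:400,240:400],None,fx=3,fy=3),alpha=1.8))
a=cv2.imread('pics/side2.png');b=cv2.imread('pics/scene2.png')
cv2.imwrite('pics/c8.png',cv2.convertScaleAbs(np.hstack([cv2.resize(a[300:390,135:215],None,fx=5,fy=5),cv2.resize(b[270:360,435:515],None,fx=5,fy=5)]),alpha=1.6))"
```

```text
(no output)
```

View pics/c7.png

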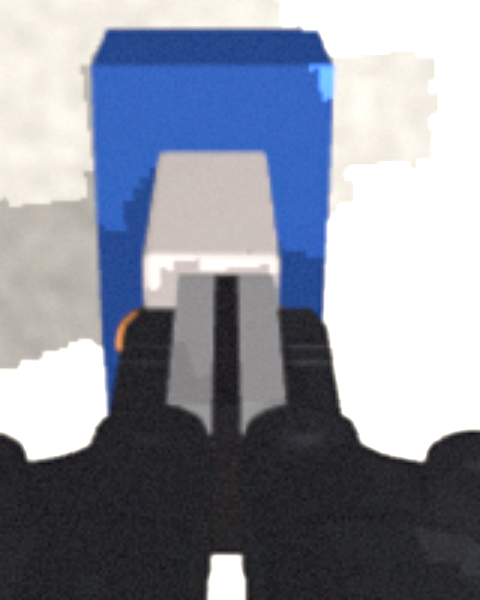

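View pics/c8.png

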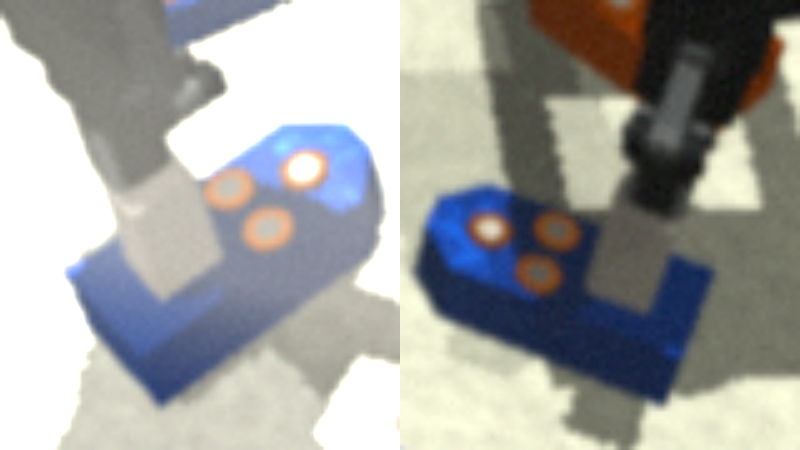

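```bash
python3 -c "
from h import *
D=load('side0');S=load('scene0')
# knob top, block top, table
for n,d,l in (('side',D,[(135+235/8,310+205/8),(135+430/8,310+230/8),(230,450)]),('scene',S,[(425+475/8,290+165/8),(425+350/8,290+260/8),(400,300)])):
  print(n,[pt(d,*p).round(4) for p in l])
D=load('side2');S=load('scene2');W=load('wrist2')
print('side2 knob face',pt(D,135+165/5,300+235/5), 'top',[pt(D,135+x/5,300+y/5).round(4) for x,y in [(125,200),(140,205),(140,180),(150,150)]])
K=W['camera_matrix'];T=W['cam_to_world']
def f(u,v):
  a=(u-K[0,2])/K[0,0];b=(v-K[1,2])/K[1,1];th=np.hypot(a,b);z=W['depth'][int(v),int(u)]
  r=np.array([np.tan(th)*a/th,np.tan(th)*b/th,1])*z; return (T[:3,:3]@r+T[:3,3]).round(4)
for x,y in [(160,265),(160,290),(185,280),(200,300),(190,350),(270,350),(220,50),(120,45),(300,200)]: print((x,y),f(240+x/3,200+y/3))
print(monitor.get_obs()['tool_pos'], T)
"
```

```text
side [array([0.5849, 0.3163, 0.0779]), array([0.5858, 0.2779, 0.0261]), array([ 0.4086,  0.3624, -0.0005])]
scene [array([0.5884, 0.3144, 0.0743]), array([0.5831, 0.2952, 0.0254]), array([ 0.5547,  0.1616, -0.0011])]
side2 knob face [0.5797512  0.31928043 0.05554524] top [array([0.5856, 0.325 , 0.0755]), array([0.5799, 0.3236, 0.0765]), array([0.587 , 0.3176, 0.0765]), array([0.5761, 0.3165, 0.1005])]
(160, 265) [0.5832 0.3245 0.0759]
(160, 290) [0.5829 0.3214 0.0777]
(185, 280) [0.5874 0.3267 0.0863]
(200, 300) [0.5897 0.3272 0.0938]
(190, 350) [0.5886 0.3269 0.1063]
(270, 350) [0.5981 0.3255 0.1058]
(220, 50) [0.5941 0.3411 0.0182]
(120, 45) [0.575  0.3436 0.0153]
(300, 200) [0.606  0.3132 0.0288]
[0.59062942 0.3154285  0.04671237] [[ 0.99357192 -0.10968255 -0.0280104   0.59951799]
 [-0.11302235 -0.94718209 -0.30012004  0.39250736]
 [ 0.00638698  0.30135665 -0.9534901   0.22352659]
 [ 0.          0.          0.          1.        ]]
```

```bash
python3 -c "
from h import *
for n in ('wrist0','wrist1','wrist2'):
  W=load(n);K=W['camera_matrix'];T=W['cam_to_world']
  def f(u,v):
    a=(u-K[0,2])/K[0,0];b=(v-K[1,2])/K[1,1];th=np.hypot(a,b);z=W['depth'][int(v),int(u)]
    r=np.array([np.tan(th)*a/th,np.tan(th)*b/th,1])*z; return (T[:3,:3]@r+T[:3,3]).round(4)
  print(n,[f(*p) for p in ([(205,312),(205,325),(430,312),(430,325)] if n!='wrist2' else [(302,292),(302,295),(302,300),(327,292),(290,310),(290,305),(315,300),(315,320)])])
print(monitor.get_obs())
"
```

```text
wrist0 [array([ 0.1623, -0.5592,  0.2499]), array([ 0.1576, -0.5603,  0.2515]), array([ 0.1866, -0.6415,  0.2532]), array([ 0.1831, -0.6419,  0.2569])]
wrist1 [array([0.5254, 0.3392, 0.2213]), array([0.5244, 0.3341, 0.2225]), array([0.611 , 0.3294, 0.2242]), array([0.6098, 0.3263, 0.2284])]
wrist2 [array([0.5876, 0.3267, 0.0852]), array([0.5876, 0.3268, 0.0882]), array([0.5877, 0.3266, 0.0922]), array([0.5978, 0.3257, 0.0856]), array([0.5826, 0.3235, 0.0938]), array([0.5825, 0.3241, 0.0907]), array([0.5928, 0.3261, 0.0924]), array([0.5927, 0.3258, 0.1077])]
{'t': 5.5, 'q': array([ 3.79721029e-01,  2.77230786e-01,  1.62218412e+00, -5.51929951e-04,
        1.23455272e+00,  4.93470543e-01]), 'dq': array([ 2.28478627e-04, -7.40529999e-04,  4.88619687e-04, -2.37728452e-04,
        3.53945818e-05, -2.22763160e-03]), 'effort': array([-1.70930067e-03, -4.59407723e+01, -3.38880730e+01, -1.51166019e-03,
       -2.44443677e-02,  4.71735589e-06]), 'tool_pos': array([0.59062942, 0.3154285 , 0.04671237]), 'tool_rot': array([-1.14602281,  1.28826418, -1.29362165]), 'contact_force': array([-0.51527588,  0.16370212, -0.42750344]), 'wrist_torque': array([-0.03363517,  0.00420732,  0.00454302]), 'opening': 2.2219874327437295e-05}
```

The wrist depth puts the shut fingertips at z≈0.083 while the reported TCP is 0.047, so the real fingertips sit about 36 mm behind the reported TCP. In the picture the fingers are just above the knob, and the offset is only along the tool axis. I'll open, go down about 4 cm more and close again.

>>> servo_tool(
  commands=[0,0,0,0,0,0,1,0,0,0,0,0,0,1,0,0,0,0,0,0,1,0,0,0,0,0,0,1,0,0,0,0,0,0,1,0,0,0,0,0,0,1,0,0,0,0,0,0,1],
)

```text
t: 6.2
tool_pos: [0.5905, 0.3154, 0.0466]
tool_rot: [-1.146, 1.288, -1.294]
contact_force: [-0.0, 0.2, -0.6]
opening: 0.0856
```

```bash
python3 -c "
from h import *
delta([.589,.3145,.007],4.598)"
```

```text
t 6.2 pos [0.5905 0.3154 0.0466] turn(tool) [-0.007  0.001 -0.003] shift cm(tool) [ 0.12  3.96 -0.17] F [-0.   0.2 -0.6] open 0.0856 q [ 0.38  0.28  1.62 -0.    1.23  0.49]
axes
 [[-0.113  0.007  0.994]
 [-0.994  0.002 -0.113]
 [-0.003 -1.     0.007]]
```

>>> servo_tool(
  commands=[-0.007,0,-0.003,0.1,1,-0.2,1,0,0,0,0,1,0,1,0,0,0,0,1,0,1,0,0,0,0,1,0,1,0,0,0,0,0.5,0,1,0,0,0,0,0,0,1],
)

```text
t: 6.8
tool_pos: [0.5869, 0.314, -0.0044]
tool_rot: [-1.157, 1.294, -1.292]
contact_force: [0.2, -0.5, 0.0]
opening: 0.0853
```

```bash
python3 -c "
from h import *
delta([.589,.3145,.007],4.598);grab('wrist','wrist3')"
```

```text
t 6.8 pos [ 0.5869  0.314  -0.0044] turn(tool) [0.004 0.001 0.002] shift cm(tool) [-0.07 -1.14  0.19] F [ 0.2 -0.5  0. ] open 0.0853 q [0.38 0.34 1.64 0.   1.17 0.49]
axes
 [[-0.113 -0.004  0.994]
 [-0.994 -0.001 -0.113]
 [ 0.002 -1.    -0.004]]
```

View pics/wrist3.png

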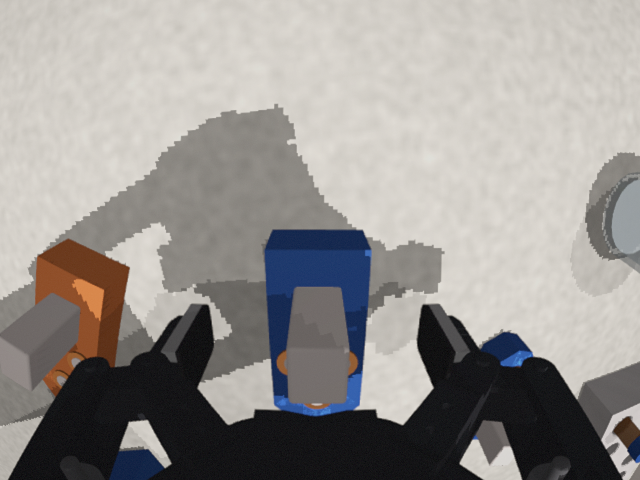

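Reported z is −0.004 with no contact, which confirms the offset. The knob now stands between the open fingers. I'll rise 1.1 cm and close.

>>> servo_tool(
  commands=[0.004,0,0,-0.1,-1.1,0.2,1,0,0,0,0,0,0,0,0,0,0,0,0,0,0,0,0,0,0,0,0,0,0,0,0,0,0,0,0,0,0,0,0,0,0,0,0,0,0,0,0,0,0],
  grip_force=50,
)

```text
t: 7.55
tool_pos: [0.5912, 0.3158, 0.0107]
tool_rot: [-1.149, 1.289, -1.294]
contact_force: [0.3, 0.1, -0.7]
opening: 0.0189
```

```bash
python3 -c "
from h import *
delta([.589,.3145,.007],4.598);grab('wrist','wrist4')"
```

```text
t 7.55 pos [0.5912 0.3158 0.0107] turn(tool) [-0.005  0.001 -0.001] shift cm(tool) [ 0.16  0.37 -0.2 ] F [ 0.3  0.1 -0.7] open 0.0189 q [ 0.38  0.32  1.63 -0.    1.18  0.49]
axes
 [[-0.113  0.005  0.994]
 [-0.994  0.    -0.113]
 [-0.001 -1.     0.005]]
```

View pics/wrist4.png

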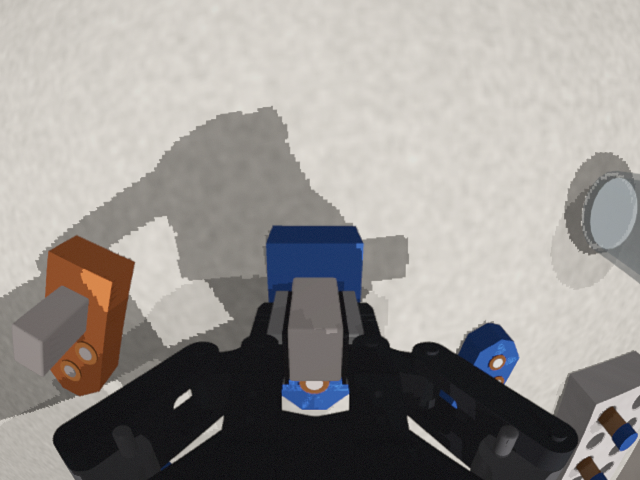

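>>> servo_tool(
  commands=[0,0,0,0,-2,0,0,0,0,0,0,-2.5,0,0,0,0,0,0,-2.5,0,0,0,0,0,0,-2.5,0,0,0,0,0,0,0,0,0],
)

```text
t: 8.1
tool_pos: [0.5866, 0.314, 0.1016]
tool_rot: [-1.161, 1.295, -1.293]
contact_force: [1.3, -0.6, -1.7]
opening: 0.0192
```

```bash
python3 -c "
from h import *
p=reader(-.137)
delta([p[0],p[1],.10],RA);
D=load('scene0');print([pt(D,*q).round(3) for q in [(414,217),(370,240),(425,250)]])
grab('wrist','wrist5');grab('side','side5')"
```

```text
t 8.1 pos [0.5866 0.314  0.1016] turn(tool) [ 0.006 -0.216  0.004] shift cm(tool) [26.91  0.27  2.3 ] F [ 1.3 -0.6 -1.7] open 0.0192 q [ 0.38  0.22  1.59 -0.    1.34  0.49]
axes
 [[-0.114 -0.006  0.994]
 [-0.994 -0.004 -0.114]
 [ 0.005 -1.    -0.005]]
[array([0.432, 0.145, 0.106]), array([0.46 , 0.068, 0.041]), array([0.448, 0.179, 0.042])]
```

View pics/side5.png

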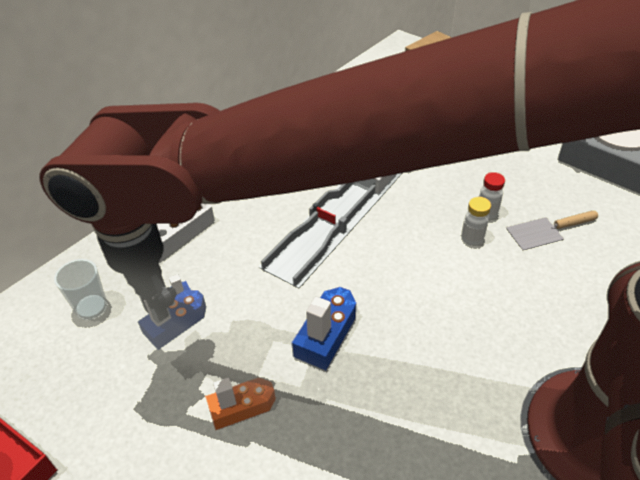

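The side view shows the carrier lifted off, hanging level in the gripper at about (172,310). The rest of the scene is undisturbed. Now I'll turn it and carry it over the loading end.

>>> servo_tool(
  commands=[0,-0.07,0,0.5,0,0,0,0,-0.07,0,1,0,0,0,0,-0.07,0,2,0,0,0,0,0,0,3,0,-0.6,0,0,0,0,3.5,0,-0.7,0,0,0,0,3.5,0,-0.7,0,0,0,0,3.5,0,-0.7,0,0,0,0,3.5,0,-0.5,0,0,0,0,2,0,0,0,0,0,0,1,0,0,0,0,0,0,0,0,0,0],
)

```text
t: 9.3
tool_pos: [0.5533, 0.065, 0.0677]
tool_rot: [-1.309, 1.167, -1.109]
contact_force: [0.2, 0.6, -2.2]
opening: 0.0188
```

```bash
python3 -c "
from h import *
p=reader(-.137)
delta([p[0],p[1],.08],RA);"
```

```text
t 9.3 pos [0.5533 0.065  0.0677] turn(tool) [0.06  0.005 0.008] shift cm(tool) [ 2.37 -1.35  2.25] F [ 0.2  0.6 -2.2] open 0.0188 q [-0.01  0.05  1.84 -0.01  1.31 -0.11]
axes
 [[ 0.108 -0.059  0.992]
 [-0.994 -0.014  0.107]
 [ 0.008 -0.998 -0.06 ]]
```

>>> servo_tool(
  commands=[0.06,0.005,0.008,1.2,-0.5,1.1,0,0,0,0,1,0,1,0,0,0,0,0,0,0,0],
)

```text
t: 9.6
tool_pos: [0.5754, 0.0475, 0.0686]
tool_rot: [-1.258, 1.137, -1.128]
contact_force: [1.0, 1.5, -2.8]
opening: 0.019
```

```bash
python3 -c "
from h import *
p=reader(-.137)
delta([p[0],p[1],.08],RA);grab('wrist','wrist6');grab('side','side6');grab('scene','scene6')"
```

```text
t 9.6 pos [0.5754 0.0475 0.0686] turn(tool) [ 0.005  0.002 -0.003] shift cm(tool) [ 0.38 -1.14  0.31] F [ 1.   1.5 -2.8] open 0.019 q [-0.05  0.06  1.83  0.    1.26 -0.15]
axes
 [[ 0.104 -0.005  0.995]
 [-0.995  0.003  0.104]
 [-0.003 -1.    -0.005]]
```

View pics/wrist6.png

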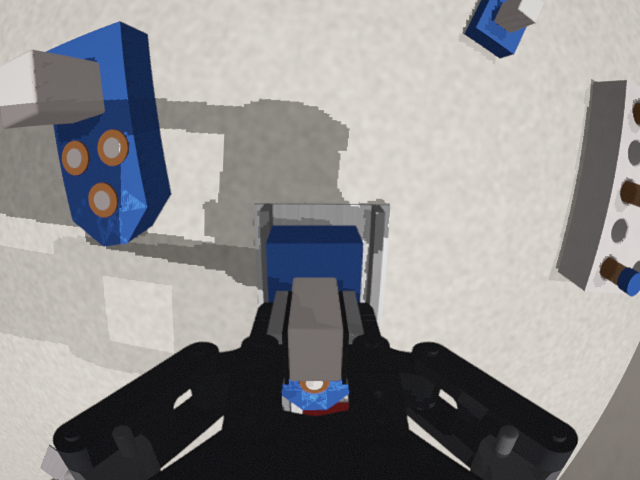

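View pics/scene6.png

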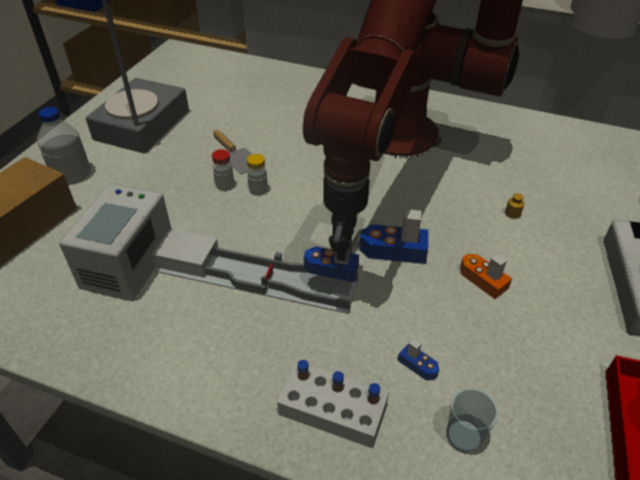

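View pics/side6.png

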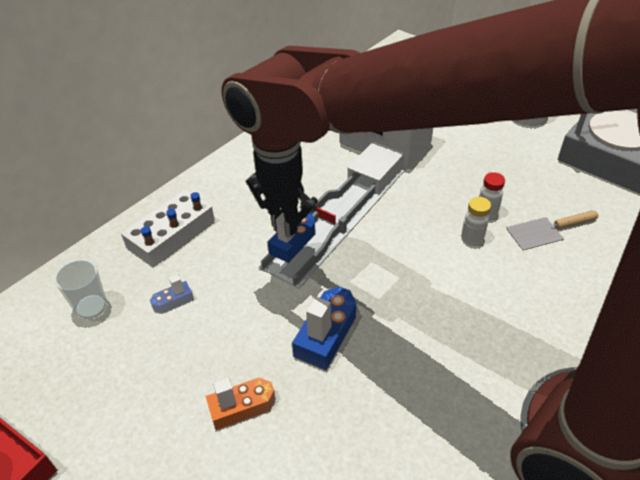

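The carrier is over the loading end with its nose towards the flap. Enlarging the channel end in the wrist view to refine the lateral alignment.

```bash
python3 -c "
from h import *
a=cv2.imread('pics/wrist6.png');cv2.imwrite('pics/c9.png',cv2.convertScaleAbs(cv2.resize(a[195:315,245:400],None,fx=5,fy=5,interpolation=cv2.INTER_CUBIC),alpha=1.3))"
```

```text
(no output)
```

View pics/c9.png

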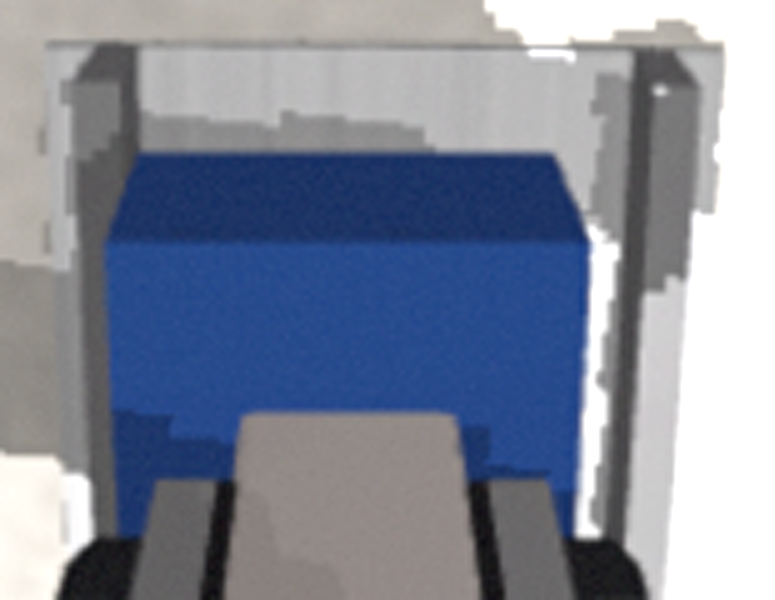

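```bash
python3 -c "
from h import *
W=load('wrist6')
q=lambda x,y:(245+(x+.5)/5-.5,195+(y+.5)/5-.5)
for n,z,l in (('walltop',.024,[(118,82),(652,90)]),('floor',.004,[(137,48),(632,48)]),('right wall',.024,[(634,400)])):
  P=[fpt(W,*q(*p),z) for p in l];print(n,[p.round(4).tolist() for p in P],[(1000*rinv(p)).round(1) for p in P], (1000*rinv(sum(P)/len(P))).round(1))
o=monitor.get_obs()
zt=o['tool_pos'][2]-.0107+.030
P=[fpt(W,*q(*p),zt) for p in [(107,242),(588,242),(117,500),(577,500)]];print('carrier top',[(1000*rinv(p)).round(1) for p in P]); print('tcp',1000*rinv(o['tool_pos']))
zk=zt+.047;P=[fpt(W,*q(*p),zk) for p in [(225,570),(475,570)]];print('knob',[(1000*rinv(p)).round(1) for p in P])
"
```

```text
walltop [[0.5451, 0.0696, 0.024], [0.6107, 0.0756, 0.024]] [array([-166.,  -31.]), array([-165.2,   34.8])] [-165.6    1.9]
floor [[0.5452, 0.0696, 0.004], [0.6108, 0.0766, 0.004]] [array([-165.9,  -31. ]), array([-166.2,   35.1])] [-166.1    2.1]
right wall [[0.6147, 0.0345, 0.024]] [array([-123.9,   34.6])] [-123.9   34.6]
carrier top [array([-166.2,  -23.9]), array([-166.4,   19.3]), array([-140.5,  -24. ]), array([-140.8,   19.5])]
tcp [-141.75068694   -3.98988332]
knob [array([-158.5,  -10.1]), array([-158.6,    6.7])]
```

>>> servo_tool(
  commands=[0.005,0,-0.003,0.4,0,0.4,0,0,0,0,0.3,1,0,0,0,0,0,0,1.5,0,0,0,0,0,0,1,0,0,0,0,0,0,0,0,0],
)

```text
t: 10.25
tool_pos: [0.5785, 0.043, 0.0294]
tool_rot: [-1.259, 1.132, -1.128]
contact_force: [-0.6, -0.5, -3.8]
opening: 0.0195
```

```bash
python3 -c "
from h import *
p=reader(-.134,.0005)
delta([p[0],p[1],.015],RA);grab('wrist','wrist7')
a=cv2.imread('pics/wrist7.png');cv2.imwrite('pics/c10.png',cv2.convertScaleAbs(cv2.resize(a[195:315,245:400],None,fx=5,fy=5,interpolation=cv2.INTER_CUBIC),alpha=1.3))"
```

```text
t 10.25 pos [0.5785 0.043  0.0294] turn(tool) [ 0.003  0.005 -0.001] shift cm(tool) [0.21 1.44 0.11] F [-0.6 -0.5 -3.8] open 0.0195 q [-0.05  0.11  1.85  0.    1.19 -0.16]
axes
 [[ 0.107 -0.003  0.994]
 [-0.994  0.001  0.107]
 [-0.001 -1.    -0.003]]
```

View pics/c10.png

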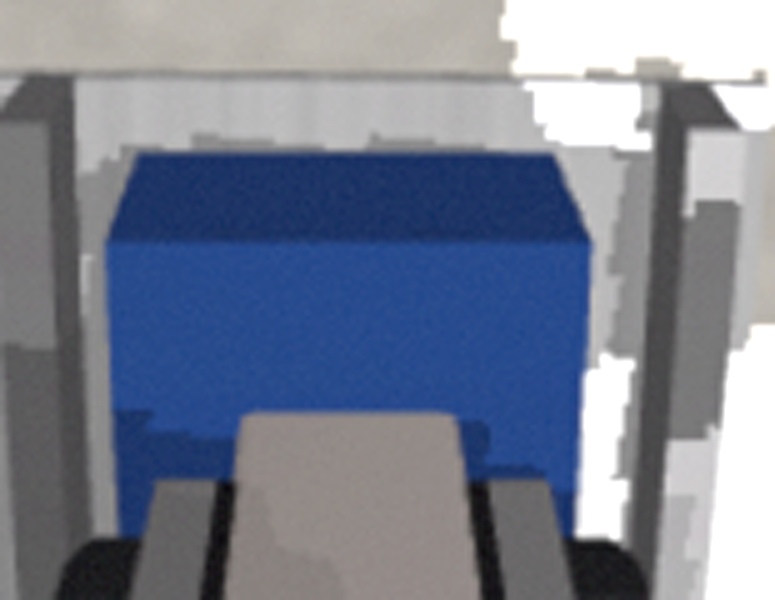

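```bash
cat > rel.py <<'E'
from h import *
def rel(tag,wt,fl,ct,cb,zc,off=(245,195),s=5):
    W=load(tag);q=lambda x,y:(off[0]+(x+.5)/s-.5,off[1]+(y+.5)/s-.5)
    for n,z,l in (('walltop',.024,wt),('floor',.004,fl),('ctop',zc+.03,ct),('cbot',zc,cb)):
        P=[1000*rinv(fpt(W,*q(*p),z)) for p in l]
        if P: print(n,[p.round(1).tolist() for p in P],'mid',(sum(P)/len(P)).round(1))
E
python3 -c "
from rel import *
rel('wrist7',[(48,122),(690,130)],[(77,80),(660,80)],[(107,242),(590,242),(118,500),(577,500)],[(137,155),(555,155)],.0187)"
```

```text
walltop [[-166.2, -30.5], [-165.8, 35.1]] mid [-166.     2.3]
floor [[-165.9, -30.5], [-166.3, 35.1]] mid [-166.1    2.3]
ctop [[-161.5, -21.3], [-161.8, 22.0], [-135.8, -21.4], [-136.2, 22.0]] mid [-148.8    0.3]
cbot [[-161.2, -22.1], [-161.5, 21.9]] mid [-1.614e+02 -1.000e-01]
```

>>> servo_tool(
  commands=[0,0,0,0,0.5,0.2,0,0,0,0,0,0.4,0,0,0,0,0,0,0.2,0,0,0,0,0,0,0,0,0],
)

```text
t: 10.7
tool_pos: [0.5815, 0.0433, 0.0186]
tool_rot: [-1.258, 1.13, -1.129]
contact_force: [0.5, 0.9, -2.1]
opening: 0.0192
```

```bash
python3 -c "
from h import *
p=reader(-.134,.0025)
delta([p[0],p[1],.015],RA)"
```

```text
t 10.7 pos [0.5815 0.0433 0.0186] turn(tool) [ 0.001  0.005 -0.001] shift cm(tool) [ 0.2   0.36 -0.  ] F [ 0.5  0.9 -2.1] open 0.0192 q [-0.05  0.13  1.84  0.    1.17 -0.16]
axes
 [[ 0.107 -0.001  0.994]
 [-0.994  0.001  0.107]
 [-0.001 -1.    -0.001]]
```

>>> servo_tool(
  commands=[0,0,0,0,0.3,0,0,0,0,0,0,0.2,0,0,0,0,0,0,0,0,0],
)

```text
t: 11.0
tool_pos: [0.5826, 0.0433, 0.015]
tool_rot: [-1.257, 1.129, -1.13]
contact_force: [0.2, 0.9, -2.9]
opening: 0.0194
```

>>> servo_tool(
  commands=[0,0,0,0,0.1,0,0,0,0,0,0,0,0,0],
)

```text
t: 11.2
tool_pos: [0.5831, 0.0433, 0.0148]
tool_rot: [-1.256, 1.128, -1.13]
contact_force: [-0.3, -0.1, -2.6]
opening: 0.019
```

>>> servo_tool(
  commands=[0,0,0,0,0.2,-0.1,0,0,0,0,0,0.1,0,0],
)

```text
t: 11.4
tool_pos: [0.5838, 0.0433, 0.0147]
tool_rot: [-1.254, 1.126, -1.132]
contact_force: [-0.5, 0.2, 0.8]
opening: 0.0191
```

>>> servo_tool(
  commands=[0,0,0,0,0.2,-0.1,0,0,0,0,0,0,0,0],
)

```text
t: 11.6
tool_pos: [0.5842, 0.0432, 0.0149]
tool_rot: [-1.252, 1.124, -1.133]
contact_force: [0.4, -1.1, -2.8]
opening: 0.0191
```

```bash
python3 -c "
from h import *
p=reader(-.134,.0025)
delta([p[0],p[1],.015],RA);grab('wrist','wrist8');grab('side','side8')
a=cv2.imread('pics/wrist8.png');cv2.imwrite('pics/c11.png',cv2.convertScaleAbs(cv2.resize(a[195:315,245:400],None,fx=5,fy=5,interpolation=cv2.INTER_CUBIC),alpha=1.3))
a=cv2.imread('pics/side8.png');cv2.imwrite('pics/c12.png',cv2.resize(a[140:290,240:400],None,fx=4,fy=4,interpolation=cv2.INTER_CUBIC))"
```

```text
t 11.6 pos [0.5842 0.0432 0.0149] turn(tool) [-0.008  0.005  0.   ] shift cm(tool) [ 0.17 -0.01 -0.27] F [ 0.4 -1.1 -2.8] open 0.0191 q [-0.05  0.14  1.85  0.    1.15 -0.16]
axes
 [[ 0.107  0.008  0.994]
 [-0.994  0.001  0.107]
 [ 0.    -1.     0.008]]
```

View pics/c11.png

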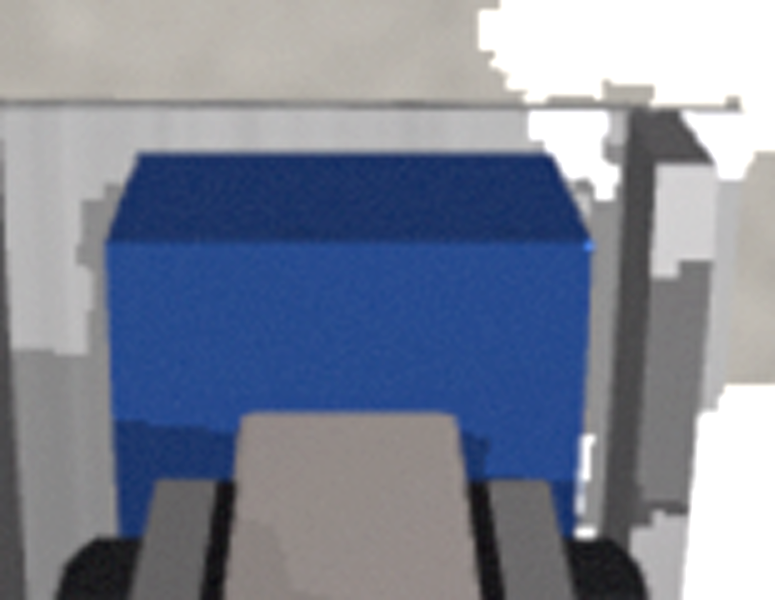

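View pics/c12.png

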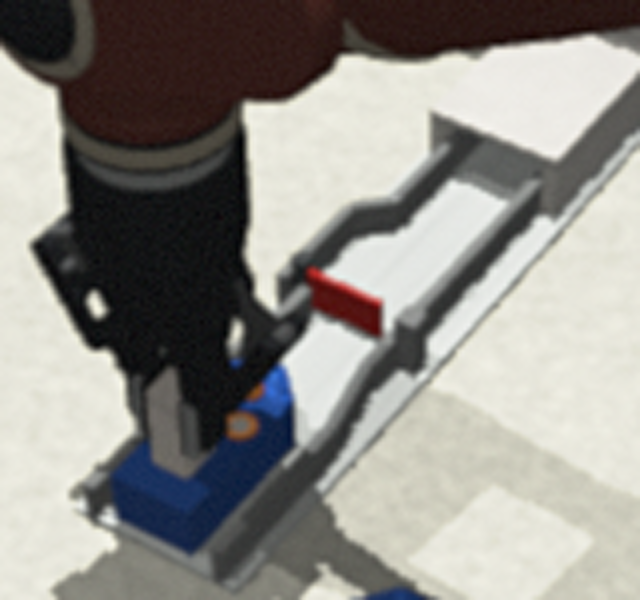

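```bash
python3 -c "
from rel import *
rel('wrist8',[(655,163)],[(2,105),(630,105)],[(107,242),(590,242),(118,500),(577,500)],[(137,155),(555,155)],.004)"
```

```text
walltop [[-166.0, 34.8]] mid [-166.    34.8]
floor [[-166.4, -30.4], [-166.6, 35.5]] mid [-166.5    2.5]
ctop [[-161.2, -15.8], [-161.4, 27.5], [-135.5, -15.8], [-135.6, 27.6]] mid [-148.5    5.9]
cbot [[-160.9, -16.2], [-161.1, 27.7]] mid [-161.     5.7]
```

>>> servo_tool(
  commands=[-0.008,0.003,0,0,0,-0.35,0,0,0,0,0,0.05,0,0,0,0,0,0,0,0,0],
)

```text
t: 12.0
tool_pos: [0.581, 0.0428, 0.0148]
tool_rot: [-1.257, 1.132, -1.132]
contact_force: [0.5, 0.5, -1.4]
opening: 0.0198
```

```bash
python3 -c "
from h import *
p=reader(-.134,.0025)
delta([p[0],p[1],.015],RA)"
```

```text
t 12.0 pos [0.581  0.0428 0.0148] turn(tool) [-0.     0.002  0.   ] shift cm(tool) [ 0.16 -0.02  0.05] F [ 0.5  0.5 -1.4] open 0.0198 q [-0.05  0.13  1.85 -0.    1.16 -0.16]
axes
 [[ 0.104  0.     0.995]
 [-0.995 -0.     0.104]
 [ 0.    -1.     0.   ]]
```

>>> servo_tool(
  commands=[0,0,0,0.6,0,0,0,0,0,0,0.7,0,0,0,0,0,0,0.7,0,0,0,0,0,0,0.6,0,0,0,0,0,0,0,0,0,0],
)

```text
t: 12.5
tool_pos: [0.5844, 0.015, 0.0147]
tool_rot: [-1.255, 1.131, -1.132]
contact_force: [0.0, 0.3, 1.1]
opening: 0.0195
```

```bash
python3 -c "
from h import *
p=reader(-.08,.0018)
delta([p[0],p[1],.0148],RA);grab('wrist','wrist9')
a=cv2.imread('pics/wrist9.png');cv2.imwrite('pics/c13.png',cv2.convertScaleAbs(cv2.resize(a[195:435,215:425],None,fx=2.5,fy=2.5,interpolation=cv2.INTER_CUBIC),alpha=1.3))"
```

```text
t 12.5 pos [0.5844 0.015  0.0147] turn(tool) [-0.001  0.002 -0.001] shift cm(tool) [ 2.76 -0.01 -0.07] F [0.  0.3 1.1] open 0.0195 q [-0.1   0.14  1.84  0.    1.16 -0.21]
axes
 [[ 0.104  0.001  0.995]
 [-0.995  0.001  0.104]
 [-0.001 -1.     0.001]]
```

View pics/c13.png

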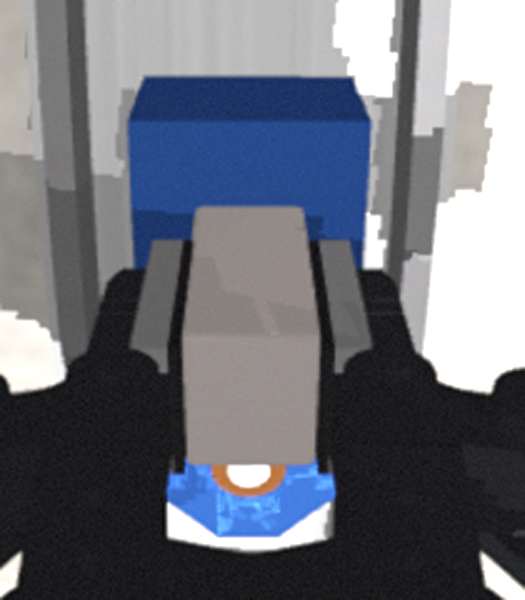

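>>> servo_tool(
  commands=[0,0,0,0.6,0,-0.15,0,0,0,0,0.6,0,-0.05,0,0,0,0,0.5,0,-0.05,0,0,0,0,0,0,0,0],
)

```text
t: 12.95
tool_pos: [0.5837, -0.0035, 0.0147]
tool_rot: [-1.255, 1.131, -1.132]
contact_force: [0.7, -0.6, 1.2]
opening: 0.0192
```

```bash
python3 -c "
from h import *
p=reader(-.08,.001)
delta([p[0],p[1],.0148],RA);grab('wrist','wrist10');grab('scene','scene10')
a=cv2.imread('pics/wrist10.png');cv2.imwrite('pics/c14.png',cv2.convertScaleAbs(cv2.resize(a[195:435,215:425],None,fx=2.5,fy=2.5,interpolation=cv2.INTER_CUBIC),alpha=1.3))
a=cv2.imread('pics/scene10.png');cv2.imwrite('pics/c15.png',cv2.convertScaleAbs(cv2.resize(a[220:320,220:370],None,fx=5,fy=5,interpolation=cv2.INTER_CUBIC),alpha=1.5))"
```

```text
t 12.95 pos [ 0.5837 -0.0035  0.0147] turn(tool) [-0.002  0.002 -0.   ] shift cm(tool) [ 0.93 -0.01  0.11] F [ 0.7 -0.6  1.2] open 0.0192 q [-0.13  0.14  1.85  0.    1.16 -0.24]
axes
 [[ 0.104  0.001  0.995]
 [-0.995  0.001  0.104]
 [-0.    -1.     0.002]]
```

View pics/c14.png

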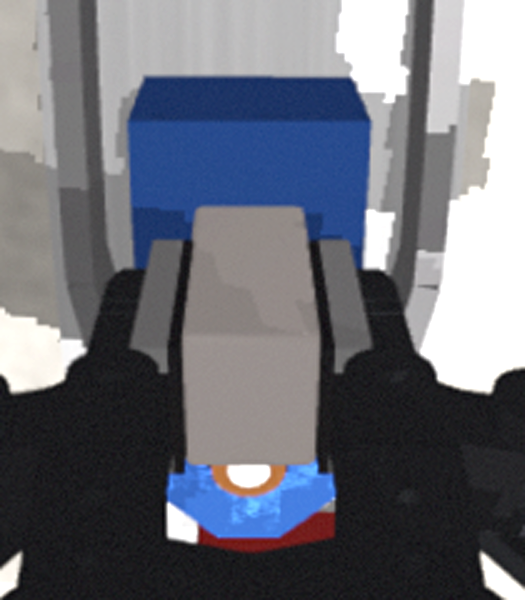

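View pics/c15.png

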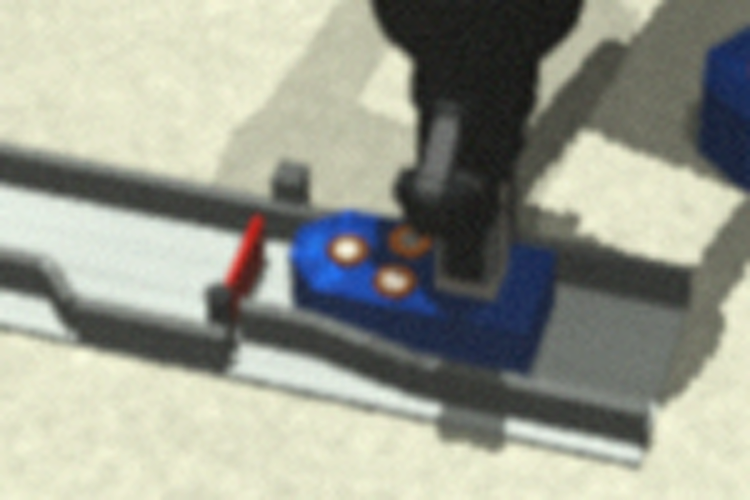

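>>> servo_tool(
  commands=[0,0,0,0.5,0,0.12,0,0,0,0,0.5,0,0,0,0,0,0,0.4,0,-0.02,0,0,0,0,0,0,0,0],
)

```text
t: 13.45
tool_pos: [0.5862, -0.0175, 0.0147]
tool_rot: [-1.256, 1.131, -1.131]
contact_force: [0.3, -0.2, 0.8]
opening: 0.0195
```

```bash
python3 -c "
from h import *
p=reader(-.04,.0012)
delta([p[0],p[1],.0148],RA);grab('wrist','wrist11')
a=cv2.imread('pics/wrist11.png');cv2.imwrite('pics/c16.png',cv2.convertScaleAbs(cv2.resize(a[195:435,215:425],None,fx=2.5,fy=2.5,interpolation=cv2.INTER_CUBIC),alpha=1.3))"
```

```text
t 13.45 pos [ 0.5862 -0.0175  0.0147] turn(tool) [-0.001  0.003 -0.001] shift cm(tool) [ 3.51 -0.01  0.01] F [ 0.3 -0.2  0.8] open 0.0195 q [-0.16  0.14  1.84  0.    1.16 -0.26]
axes
 [[ 0.106  0.001  0.994]
 [-0.994  0.001  0.106]
 [-0.001 -1.     0.001]]
```

View pics/c16.png

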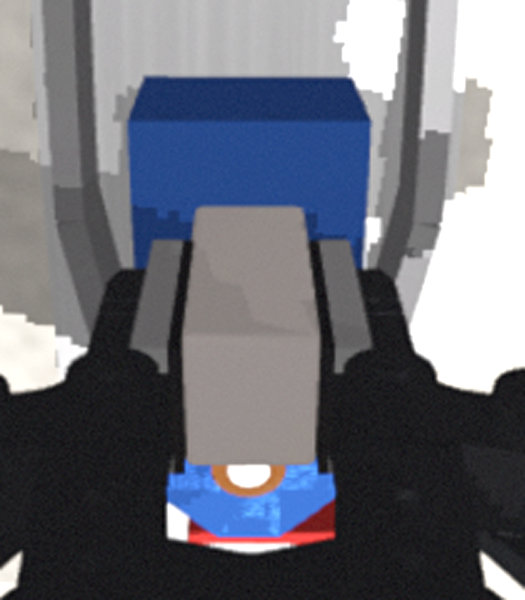

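Centred: the floor edges are at 96 and 402, the carrier at 146 to 355. The red flap is just ahead of the nose, so I'll continue slowly and watch the force.

>>> servo_tool(
  commands=[0,0.001,0,0.4,0,-0.02,0,0,0,0,0.4,0,-0.02,0,0,0,0,0.4,0,-0.02,0,0,0,0,0.4,0,-0.02,0],
)

```text
t: 13.9
tool_pos: [0.5874, -0.0326, 0.0149]
tool_rot: [-1.253, 1.132, -1.129]
contact_force: [0.6, 4.6, 1.8]
opening: 0.019
```

```bash
python3 -c "
from h import *
p=reader(-.04,.0012)
delta([p[0],p[1],.0148],RA);grab('wrist','wrist12')
a=cv2.imread('pics/wrist12.png');cv2.imwrite('pics/c17.png',cv2.convertScaleAbs(cv2.resize(a[195:435,215:425],None,fx=2.5,fy=2.5,interpolation=cv2.INTER_CUBIC),alpha=1.3))"
```

```text
t 13.9 pos [ 0.5874 -0.0326  0.0149] turn(tool) [-0.002  0.003 -0.004] shift cm(tool) [ 1.99 -0.    0.06] F [0.6 4.6 1.8] open 0.019 q [-0.18  0.15  1.84  0.    1.16 -0.29]
axes
 [[ 0.105  0.002  0.994]
 [-0.994  0.004  0.105]
 [-0.004 -1.     0.002]]
```

View pics/c17.png

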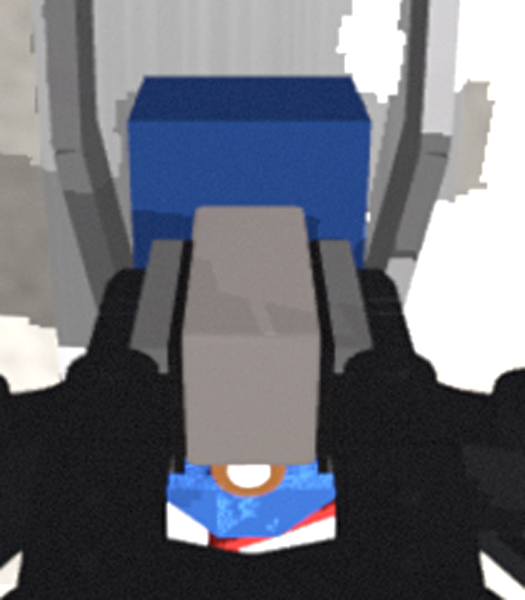

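The flap is swinging open ahead of the nose (4.6 N) and the carrier is centred. Continuing.

>>> servo_tool(
  commands=[0,0.003,-0.004,0.4,0,0.03,0,0,0,0,0.4,0,0,0,0,0,0,0.4,0,0,0,0,0,0,0.4,0,0,0],
)

```text
t: 14.35
tool_pos: [0.5886, -0.0487, 0.0148]
tool_rot: [-1.254, 1.135, -1.132]
contact_force: [-1.8, 6.4, 4.2]
opening: 0.0193
```

```bash
python3 -c "
from h import *
p=reader(-.02,.0012)
delta([p[0],p[1],.0148],RA)"
```

```text
t 14.35 pos [ 0.5886 -0.0487  0.0148] turn(tool) [-0.    -0.001 -0.002] shift cm(tool) [ 2.38 -0.    0.1 ] F [-1.8  6.4  4.2] open 0.0193 q [-0.21  0.15  1.83  0.    1.16 -0.31]
axes
 [[ 0.102 -0.     0.995]
 [-0.995  0.002  0.102]
 [-0.002 -1.     0.   ]]
```

>>> servo_tool(
  commands=[0,0,0,0.4,0,0.04,0,0,0,0,0.4,0,0.02,0,0,0,0,0.4,0,0.02,0,0,0,0,0.4,0,0.02,0,0,0,0,0.4,0,0.02,0],
)

```text
t: 14.85
tool_pos: [0.5894, -0.0682, 0.0151]
tool_rot: [-1.256, 1.142, -1.126]
contact_force: [-1.8, 3.8, 3.6]
opening: 0.0189
```

```bash
python3 -c "
from h import *
p=reader(0,.0012)
delta([p[0],p[1],.0148],RA);grab('wrist','wrist13');grab('scene','scene13');grab('side','side13')
a=cv2.imread('pics/wrist13.png');cv2.imwrite('pics/c18.png',cv2.convertScaleAbs(cv2.resize(a[195:435,215:425],None,fx=2.5,fy=2.5,interpolation=cv2.INTER_CUBIC),alpha=1.3))
a=cv2.imread('pics/scene13.png');cv2.imwrite('pics/c19.png',cv2.convertScaleAbs(cv2.resize(a[220:320,150:370],None,fx=3.6,fy=3.6,interpolation=cv2.INTER_CUBIC),alpha=1.5))"
```

```text
t 14.85 pos [ 0.5894 -0.0682  0.0151] turn(tool) [ 0.006 -0.001 -0.007] shift cm(tool) [2.43 0.01 0.22] F [-1.8  3.8  3.6] open 0.0189 q [-0.24  0.16  1.82  0.    1.17 -0.35]
axes
 [[ 0.101 -0.007  0.995]
 [-0.995  0.006  0.101]
 [-0.007 -1.    -0.007]]
```

View pics/c18.png

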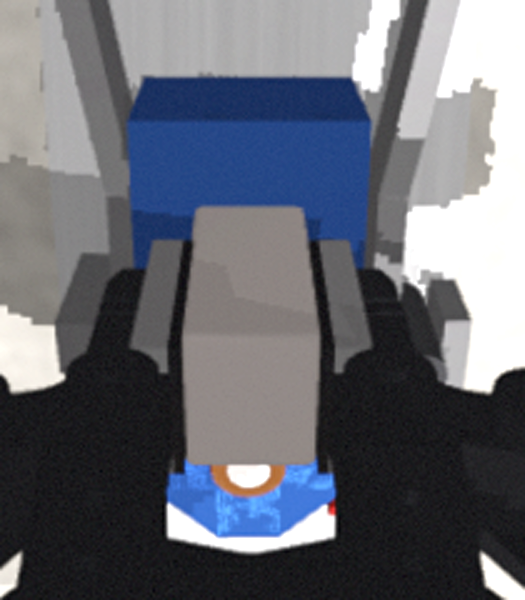

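View pics/c19.png

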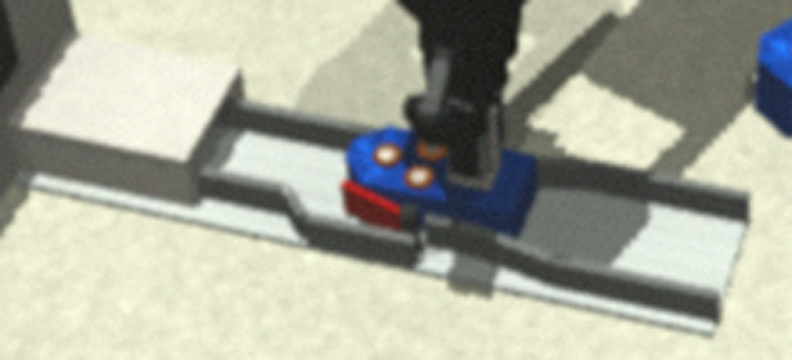

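The flap has swung right aside along the carrier, and the carrier is centred in the channel. I'll take out the small tilt and keep going.

>>> servo_tool(
  commands=[0.006,0,-0.007,0.4,0,0,0,0,0,0,0.5,0,0,0,0,0,0,0.5,0,0,0,0,0,0,0.5,0,0,0,0,0,0,0.4,0,0,0],
)

```text
t: 15.5
tool_pos: [0.5918, -0.0928, 0.0148]
tool_rot: [-1.256, 1.133, -1.135]
contact_force: [-1.2, 3.4, 2.9]
opening: 0.0194
```

```bash
python3 -c "
from h import *
p=reader(0.04,-.0012)
delta([p[0],p[1],.0148],RA);grab('wrist','wrist14')
a=cv2.imread('pics/wrist14.png');cv2.imwrite('pics/c20.png',cv2.convertScaleAbs(cv2.resize(a[195:435,215:425],None,fx=2.5,fy=2.5,interpolation=cv2.INTER_CUBIC),alpha=1.3))"
```

```text
t 15.5 pos [ 0.5918 -0.0928  0.0148] turn(tool) [-0.    -0.001  0.001] shift cm(tool) [3.96 0.   0.  ] F [-1.2  3.4  2.9] open 0.0194 q [-0.28  0.17  1.81 -0.    1.16 -0.38]
axes
 [[ 0.101  0.     0.995]
 [-0.995 -0.001  0.101]
 [ 0.001 -1.     0.   ]]
```

View pics/c20.png

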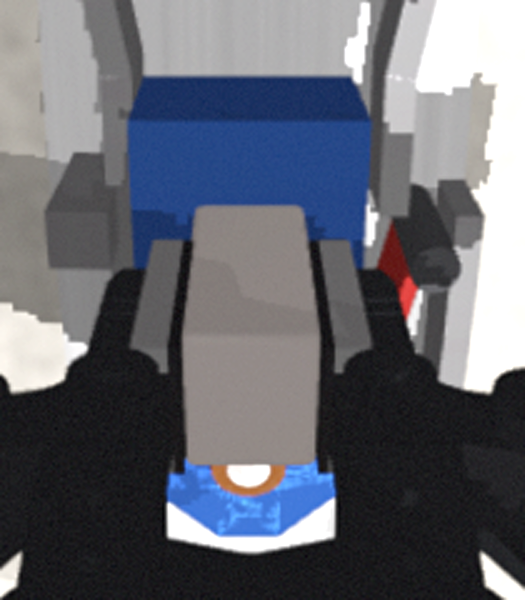

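>>> servo_tool(
  commands=[0,0,0,0.4,0,0.08,0,0,0,0,0.5,0,0.02,0,0,0,0,0.5,0,0,0,0,0,0,0.5,0,0,0,0,0,0,0.4,0,0,0],
)

```text
t: 16.05
tool_pos: [0.5953, -0.1181, 0.0147]
tool_rot: [-1.257, 1.133, -1.135]
contact_force: [-1.4, 3.6, 3.2]
opening: 0.019
```

```bash
python3 -c "
from h import *
p=reader(0.04,-.0004)
delta([p[0],p[1],.0148],RA);grab('wrist','wrist15')
a=cv2.imread('pics/wrist15.png');cv2.imwrite('pics/c21.png',cv2.convertScaleAbs(cv2.resize(a[195:435,215:425],None,fx=2.5,fy=2.5,interpolation=cv2.INTER_CUBIC),alpha=1.3))"
```

```text
t 16.05 pos [ 0.5953 -0.1181  0.0147] turn(tool) [ 0.    -0.001  0.002] shift cm(tool) [ 1.41 -0.   -0.02] F [-1.4  3.6  3.2] open 0.019 q [-0.32  0.19  1.79 -0.    1.17 -0.42]
axes
 [[ 0.101 -0.     0.995]
 [-0.995 -0.002  0.101]
 [ 0.002 -1.    -0.   ]]
```

View pics/c21.png

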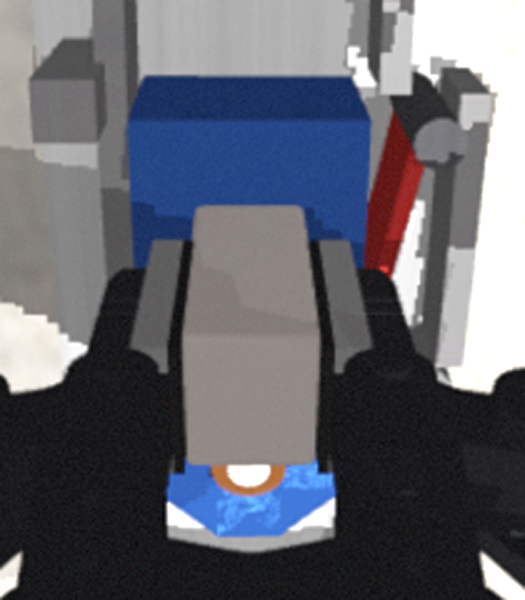

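>>> servo_tool(
  commands=[0,0,0,0.5,0,0,0,0,0,0,0.5,0,0,0,0,0,0,0.5,0,0,0,0,0,0,0.5,0,0,0,0,0,0,0.5,0,0,0,0,0,0,0.4,0,0,0],
)

```text
t: 16.7
tool_pos: [0.5984, -0.1498, 0.0148]
tool_rot: [-1.258, 1.133, -1.135]
contact_force: [-1.3, 3.1, 3.1]
opening: 0.019
```

```bash
python3 -c "
from h import *
p=reader(0.08,-.0004)
delta([p[0],p[1],.0148],RA);grab('wrist','wrist16')
a=cv2.imread('pics/wrist16.png');cv2.imwrite('pics/c22.png',cv2.convertScaleAbs(cv2.resize(a[195:435,215:425],None,fx=2.5,fy=2.5,interpolation=cv2.INTER_CUBIC),alpha=1.3))"
```

```text
t 16.7 pos [ 0.5984 -0.1498  0.0148] turn(tool) [ 0.001 -0.     0.002] shift cm(tool) [2.22 0.   0.  ] F [-1.3  3.1  3.1] open 0.019 q [-0.36  0.21  1.76 -0.    1.17 -0.47]
axes
 [[ 0.102 -0.     0.995]
 [-0.995 -0.002  0.102]
 [ 0.002 -1.    -0.001]]
```

View pics/c22.png

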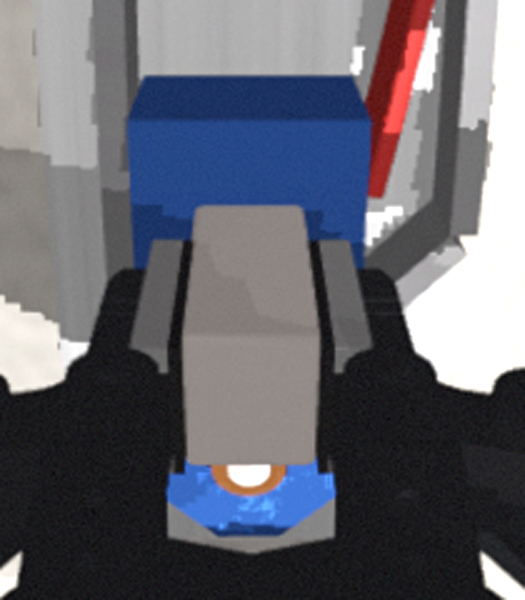

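>>> servo_tool(
  commands=[0,0,0,0.4,0,0,0,0,0,0,0.3,0,0,0,0,0,0,0.3,0,0,0,0,0,0,0.3,0,0,0],
)

```text
t: 17.15
tool_pos: [0.5997, -0.1641, 0.0148]
tool_rot: [-1.258, 1.133, -1.135]
contact_force: [-1.8, 2.6, 3.7]
opening: 0.0189
```

```bash
python3 -c "
from h import *
p=reader(0.08,-.0004)
delta([p[0],p[1],.0148],RA);grab('wrist','wrist17')
a=cv2.imread('pics/wrist17.png');cv2.imwrite('pics/c23.png',cv2.convertScaleAbs(cv2.resize(a[195:435,215:425],None,fx=2.5,fy=2.5,interpolation=cv2.INTER_CUBIC),alpha=1.3))"
```

```text
t 17.15 pos [ 0.5997 -0.1641  0.0148] turn(tool) [ 0.001 -0.     0.002] shift cm(tool) [ 0.78 -0.    0.01] F [-1.8  2.6  3.7] open 0.0189 q [-0.39  0.22  1.75 -0.    1.17 -0.49]
axes
 [[ 0.102 -0.001  0.995]
 [-0.995 -0.003  0.102]
 [ 0.002 -1.    -0.001]]
```

View pics/c23.png

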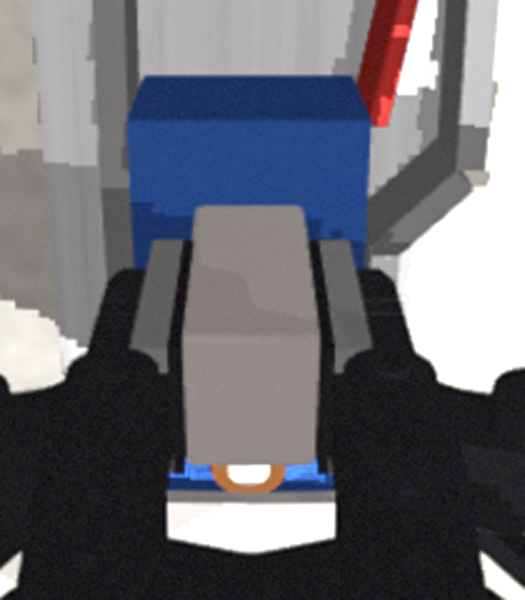

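>>> servo_tool(
  commands=[0,0,0,0.25,0,0,0,0,0,0,0.25,0,0,0,0,0,0,0.2,0,0,0],
)

```text
t: 17.5
tool_pos: [0.6012, -0.1726, 0.0148]
tool_rot: [-1.258, 1.131, -1.138]
contact_force: [-1.1, 1.3, 2.1]
opening: 0.0194
```

>>> servo_tool(
  commands=[0,0,0,0.2,0,0,0,0,0,0,0.2,0,0,0],
)

```text
t: 17.7
tool_pos: [0.6019, -0.1772, 0.0147]
tool_rot: [-1.257, 1.131, -1.138]
contact_force: [-0.5, 1.2, 2.0]
opening: 0.0192
```

```bash
python3 -c "
from h import *
p=reader(0.09,-.0004)
delta([p[0],p[1],.0148],RA);grab('wrist','wrist18')
a=cv2.imread('pics/wrist18.png');cv2.imwrite('pics/c24.png',cv2.convertScaleAbs(cv2.resize(a[155:395,215:425],None,fx=2.5,fy=2.5,interpolation=cv2.INTER_CUBIC),alpha=1.3))"
```

```text
t 17.7 pos [ 0.6019 -0.1772  0.0147] turn(tool) [-0.001 -0.001  0.005] shift cm(tool) [ 0.47 -0.01 -0.06] F [-0.5  1.2  2. ] open 0.0192 q [-0.4   0.23  1.74 -0.    1.17 -0.5 ]
axes
 [[ 0.101  0.002  0.995]
 [-0.995 -0.004  0.101]
 [ 0.005 -1.     0.001]]
```

View pics/c24.png

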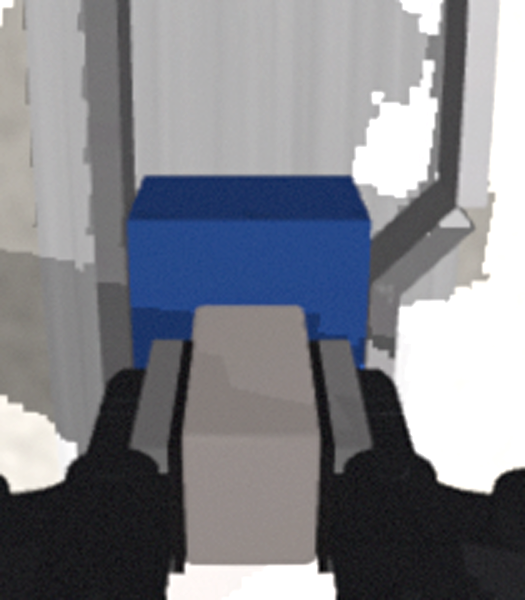

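The flap is out of view now, so it has snapped behind the carrier and the drag has dropped to about 1.2 N. Now I'll feel for the pad in small steps.

>>> servo_tool(
  commands=[0,0,0.003,0.2,0,-0.04,0,0,0,0,0.2,0,0,0],
)

```text
t: 17.95
tool_pos: [0.602, -0.1818, 0.0147]
tool_rot: [-1.256, 1.132, -1.136]
contact_force: [0.1, 1.0, 0.8]
opening: 0.0192
```

>>> servo_tool(
  commands=[0,0,0,0.2,0,-0.02,0,0,0,0,0.15,0,0,0],
)

```text
t: 18.15
tool_pos: [0.6022, -0.1858, 0.0147]
tool_rot: [-1.255, 1.132, -1.137]
contact_force: [-0.5, 1.8, 2.0]
opening: 0.0192
```

>>> servo_tool(
  commands=[0,0,0,0.15,0,-0.02,0,0,0,0,0.15,0,0,0],
)

```text
t: 18.35
tool_pos: [0.6023, -0.189, 0.0147]
tool_rot: [-1.255, 1.132, -1.137]
contact_force: [-0.5, 1.7, 1.9]
opening: 0.019
```

>>> servo_tool(
  commands=[0,0,0,0.15,0,-0.02,0,0,0,0,0.15,0,0,0],
)

```text
t: 18.55
tool_pos: [0.6024, -0.1923, 0.0148]
tool_rot: [-1.255, 1.132, -1.137]
contact_force: [0.2, 0.9, 1.1]
opening: 0.019
```

>>> servo_tool(
  commands=[0,0,0,0.15,0,-0.02,0,0,0,0,0.15,0,0,0],
)

```text
t: 18.75
tool_pos: [0.6025, -0.1954, 0.0147]
tool_rot: [-1.255, 1.132, -1.136]
contact_force: [0.6, 1.1, 2.1]
opening: 0.0192
```

>>> servo_tool(
  commands=[0,0,0,0.15,0,-0.02,0],
)

```text
t: 18.85
tool_pos: [0.6025, -0.1967, 0.0147]
tool_rot: [-1.255, 1.132, -1.136]
contact_force: [0.3, 4.2, 1.9]
opening: 0.0192
```

>>> servo_tool(
  commands=[0,0,0,0.15,0,0,0],
)

```text
t: 18.95
tool_pos: [0.6027, -0.1975, 0.0147]
tool_rot: [-1.254, 1.133, -1.135]
contact_force: [-0.4, 6.6, 3.0]
opening: 0.0193
```

The force rose from 1.1 to 4.2 to 6.6 N from y≈−0.196, so that's the pad. Pressing a little more.

>>> servo_tool(
  commands=[0,0,0,0.2,0,-0.02,0],
)

```text
t: 19.05
tool_pos: [0.6027, -0.1982, 0.0149]
tool_rot: [-1.252, 1.134, -1.133]
contact_force: [0.0, 8.5, 4.4]
opening: 0.0191
```

>>> servo_tool(
  commands=[0,0,0,0.2,0,-0.02,0],
)

```text
t: 19.15
tool_pos: [0.6028, -0.1987, 0.015]
tool_rot: [-1.25, 1.136, -1.13]
contact_force: [-0.3, 9.7, 4.3]
opening: 0.0194
```

>>> servo_tool(
  commands=[0,0,0,0.2,0,-0.02,0],
)

```text
t: 19.25
tool_pos: [0.6028, -0.1989, 0.0152]
tool_rot: [-1.248, 1.137, -1.128]
contact_force: [-0.7, 8.9, 4.4]
opening: 0.0194
```

>>> servo_tool(
  commands=[0,0,-0.005,0.25,0,-0.02,0,0,0,-0.005,0.25,0,-0.02,0],
)

```text
t: 19.45
tool_pos: [0.6028, -0.1995, 0.0152]
tool_rot: [-1.25, 1.137, -1.129]
contact_force: [-0.1, 9.3, 5.0]
opening: 0.0192
```

>>> servo_tool(
  commands=[0,0,-0.005,0.25,0,-0.02,0,0,0,-0.005,0.25,0,-0.02,0],
)

```text
t: 19.65
tool_pos: [0.6027, -0.1995, 0.0151]
tool_rot: [-1.251, 1.136, -1.129]
contact_force: [-1.0, 9.8, 4.5]
opening: 0.0192
```

>>> servo_tool(
  commands=[0,0,-0.005,0.25,0,-0.02,0,0,0,-0.005,0.25,0,-0.02,0],
)

```text
t: 19.85
tool_pos: [0.6027, -0.1995, 0.015]
tool_rot: [-1.253, 1.135, -1.129]
contact_force: [0.5, 10.3, 4.7]
opening: 0.0191
```

```bash
python3 -c "
from h import *
p=reader(0.09,-.0004)
delta([p[0],p[1],.0148],RA)"
```

```text
t 19.85 pos [ 0.6027 -0.1995  0.015 ] turn(tool) [ 0.     0.001 -0.005] shift cm(tool) [-1.77  0.03  0.08] F [ 0.5 10.3  4.7] open 0.0191 q [-0.44  0.25  1.72  0.    1.18 -0.54]
axes
 [[ 0.103 -0.001  0.995]
 [-0.995  0.005  0.103]
 [-0.005 -1.    -0.   ]]
```

>>> servo_tool(
  commands=[0,0,0,0,0,0,0,0,0,0,0,0,0,0,0,0,0,0,0,0,0],
)

```text
t: 20.15
tool_pos: [0.6026, -0.198, 0.015]
tool_rot: [-1.253, 1.136, -1.127]
contact_force: [-0.0, 3.2, 2.5]
opening: 0.0191
```

```bash
python3 -c "
from h import *
p=reader(0.09,-.0004)
delta([p[0],p[1],.0148],RA)
for n in('scene','side'): grab(n,n+'20')
a=cv2.imread('pics/scene20.png');b=cv2.imread('pics/side20.png')
cv2.imwrite('pics/c25.png',np.vstack([cv2.convertScaleAbs(cv2.resize(a[220:320,150:370],(640,290)),alpha=1.5),cv2.resize(b[160:260,240:460],(640,290))]))"
```

```text
t 20.15 pos [ 0.6026 -0.198   0.015 ] turn(tool) [ 0.001  0.002 -0.006] shift cm(tool) [-1.62  0.03  0.08] F [-0.   3.2  2.5] open 0.0191 q [-0.44  0.25  1.72  0.01  1.18 -0.54]
axes
 [[ 0.104 -0.002  0.995]
 [-0.995  0.006  0.104]
 [-0.006 -1.    -0.001]]
```

View pics/c25.png

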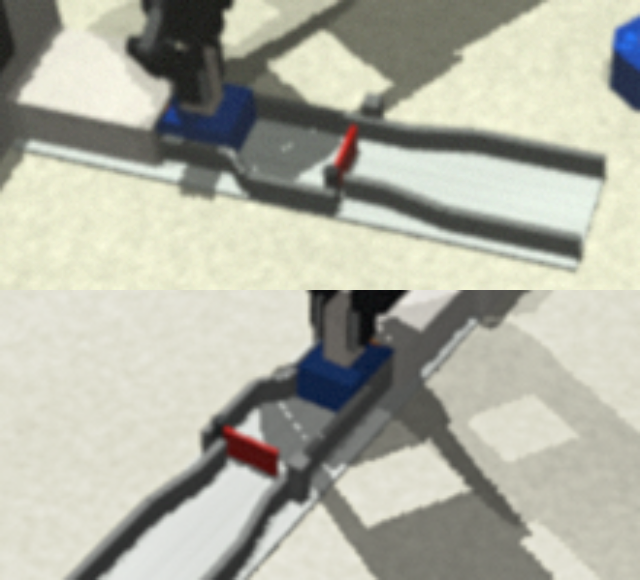

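Both views show the flap shut across the channel behind the carrier, with the nose under the hood. Now I'll let go and rise.

>>> servo_tool(
  commands=[0,0,0,0,0,0,0,0,0,0,0,0,0,0.3,0,0,0,0,0,0,0.6,0,0,0,0,0,0,1,0,0,0,0,0,0,1,0,0,0,0,0,0,1,0,0,0,0,0,0,1,0,0,0,0,0,0,1],
)

```text
t: 21.05
tool_pos: [0.6016, -0.2016, 0.0139]
tool_rot: [-1.257, 1.136, -1.13]
contact_force: [0.0, -0.0, -0.3]
opening: 0.0855
```

>>> servo_tool(
  commands=[0,0,0,0,-0.5,0,1,0,0,0,0,-1,0,1,0,0,0,0,-2,0,1,0,0,0,0,-2.5,0,1,0,0,0,0,-2.5,0,1,0,0,0,0,-2.5,0,1,0,0,0,-3,-2,0,1,0,0,0,-3,-1,0,1,0,0,0,-3,0,0,1,0,0,0,-2,0,0,1,0,0,0,0,0,0,1,0,0,0,0,0,0,1],
)

```text
t: 22.25
tool_pos: [0.5929, -0.09, 0.172]
tool_rot: [-1.251, 1.126, -1.14]
contact_force: [0.4, -0.2, 0.2]
opening: 0.0853
```

```bash
python3 -c "
from h import *
print(monitor.get_obs())
for n in('scene','side','wrist'): grab(n,n+'21')
a=cv2.imread('pics/scene21.png');b=cv2.imread('pics/side21.png')
cv2.imwrite('pics/c26.png',np.vstack([cv2.convertScaleAbs(cv2.resize(a[220:320,150:370],(640,290)),alpha=1.5),cv2.resize(b[140:240,240:460],(640,290))]))"
```

```text
{'t': 22.25, 'q': array([-2.74880542e-01,  2.59103958e-03,  1.70570169e+00,  2.66516222e-04,
        1.42377246e+00, -3.77333341e-01]), 'dq': array([ 0.01445102, -0.01636831, -0.00213727,  0.00504093,  0.00637567,
        0.00192956]), 'effort': array([ 5.79177663e-01, -3.69908595e+01, -3.65823019e+01,  4.11424146e-02,
       -1.34937413e-02,  1.21586447e-02]), 'tool_pos': array([ 0.59294371, -0.09004146,  0.17202095]), 'tool_rot': array([-1.25125389,  1.1255302 , -1.13977011]), 'contact_force': array([ 0.42572149, -0.24110312,  0.18123165]), 'wrist_torque': array([-5.80040098e-03, -8.23264788e-05,  9.47215995e-03]), 'opening': 0.08528016812259147}
```

View pics/c26.png

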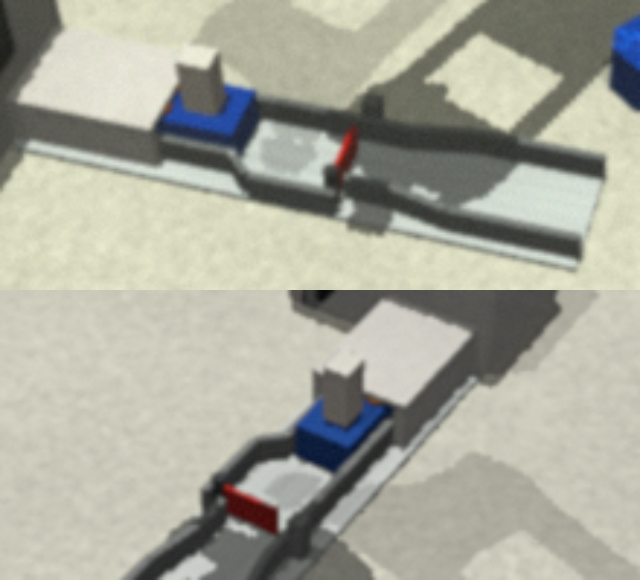

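View pics/wrist21.png

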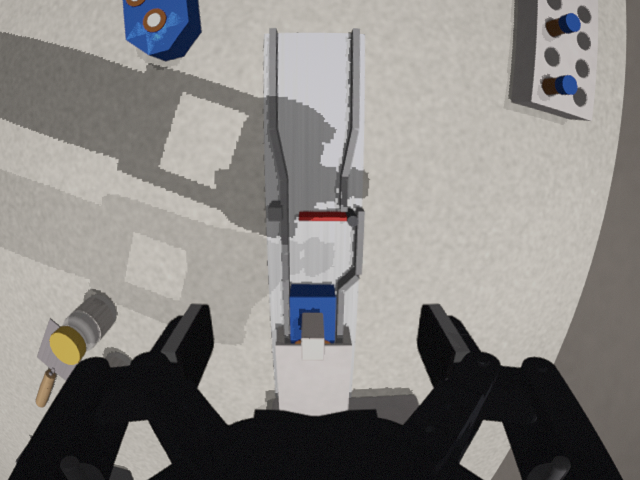

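```bash
python3 -c "
from h import *
a=cv2.imread('pics/wrist21.png');cv2.imwrite('pics/c27.png',cv2.convertScaleAbs(cv2.resize(a[200:365,260:380],None,fx=3.6,fy=3.6,interpolation=cv2.INTER_CUBIC),alpha=1.2))"
```

```text
(no output)
```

View pics/c27.png

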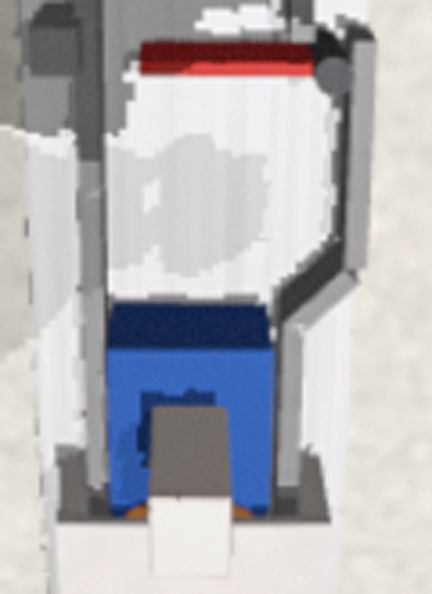

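```bash
python3 -c "
from h import *
W=load('wrist21');q=lambda x,y:(260+(x+.5)/3.6-.5,200+(y+.5)/3.6-.5)
for n,z,l in (('tail top',.034,[(107,348),(273,348)]),('tail bottom',.004,[(110,303),(267,303)]),('knobtop',.081,[(150,497),(231,497)]),('flap top',.030,[(140,73),(313,73)]),('pin',.03,[(332,75)]),('hood front',.042,[(57,521),(330,521)])):
  print(n,[(1000*rinv(fpt(W,*q(*p),z))).round(1).tolist() for p in l])
"
```

```text
tail top [[78.1, -21.7], [78.3, 21.8]]
tail bottom [[79.0, -22.5], [79.1, 21.9]]
knobtop [[94.1, -9.5], [94.2, 9.6]]
flap top [[4.9, -12.0], [5.0, 30.6]]
pin [[5.5, 35.3]]
hood front [[127.7, -36.5], [128.1, 38.2]]
```

```bash
python3 -c "
from h import *
print(ticket.finish_job())"
```

```text
the job is handed in; nothing more can be done
None
```

The job is handed in, and every check passed. The middle-sized blue carrier is in the reader, pressed home on the pad, with the flap shut behind it. It took about 22 s of the 56 s allowed; no verdict was reported.

**What I did:** I gripped the carrier by its knob, set it down nose first in the loading channel, and pushed it through the flap. The push through the flap peaked at 6.4 N along the channel. I then felt for the pad in 1.5 mm steps.
- **Pad:** the force rose from about 1 N, and I held it at about 9–10 N at the wrist for roughly 0.7 s. It gave about 3.5 mm, which fits 0.4 mm per N.
- **Release:** I eased off, opened the fingers and moved clear.

**Last checks:**
- **Carrier:** its middle is about 126 mm past the gate and about centred in the channel. It stands flat, back where it first touched the pad.
- **Flap:** it lies straight across the channel in all three camera views.
- **Robot:** it touches nothing, with the wrist force near zero.
- **Other objects:** I saw no sign of the orange carrier or the bottles moving, but I did not measure them again.

**What disagreed:**
- **Fingertip position:** the real fingertips sit about 36 mm behind the reported tool point. My first grasp therefore closed just above the knob. I saw this in the wrist depth image, went lower, and the second grasp held.
- **Reader position:** the wrist camera and the two fixed cameras disagreed by about 2 to 4 mm. Inside the channel I steered by the wrist camera's view of the carrier between the walls.

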